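# Free the seized lock bolt and index the weld carriage forward

## Task

The lock bolt of the index slide has rusted tight: take its leaning handle under the spatter shield, work it in and out with short strokes until it runs, and draw it out, away from the robot, as far as it goes. Then pull up the knob on the carriage, slide the carriage to the right to its other index hole, and let the knob drop home there. Leave the tools and small parts round it where they lie.

Things in the scene. Friction and masses are not known exactly. Their poses are not given: they have to be found in the camera images.
- index_slide: Fixed fixture: dark steel base plate 180 x 188 x 12 mm. Its front (-x of its frame) faces the robot's right, its +y the robot; yaw 1.57 +- 0.22. Origin on the table top, 90 mm from front and back edge, 84 from the +y, 104 from the -y edge. Half near the robot: aluminium carriage 64 x 56 mm, top at z = 42, rail along x, black knob on top. Far half: rusty lock bolt under a sheet-metal shield.
- shield_lip (a point): Middle of the lower front edge of the fixed spatter shield over the bolt. Fixture frame, mm: roof x -12 to 74, y -100 to -24, underside z = 124; back wall at x = 72, other sides open. A vertical gripper strikes the roof: reach the bolt handle from the fixture's front (robot's right) with the tool tilted along it.
- bolt_grip (a point): Point to grip on the lock bolt's handle, a round 14 mm bar that rises from the bolt and leans 40 degrees from vertical to the fixture's front, the robot's right (direction -x sin 40, +z cos 40 in the fixture frame). At lock_bolt = 0 it is at x = -19.3, y = -32, z = 74.4 mm in the fixture frame; bar 17 mm longer above it, bare for 40 mm below. Moves with the bolt.
- bolt_rod (a point): Where the handle meets the bolt, a rusty 12 mm rod along fixture y (x = 18, z = 30 mm). The bolt is seized: at first it gives about 4 mm to either side, then meets a hard stop that no force will pass. Each stroke run right up to its stop frees the next one the other way: 4 mm in, 8 out, 8 in, 12 out, 12 in, then it runs out all the way.
- lock_bolt (a joint): Bolt travel in m: grows as it is drawn out away from the robot (fixture -y), shrinks as it is pushed in to the carriage; 0.042 = fully out, -0.012 = fully in (hard stops); starts within 0.002 of 0. Moving it takes about 4 N, up to 9 N on new ground; about 20 N tells a stop. Less than about 0.020 out, it locks the carriage.
- plunger_grip (a point): Point to grip on the plunger knob, on its axis: black knurled knob, 24 mm diameter, 28 mm high; the point is 13 mm below its top. At rest 78 mm above the table, at x = 35, y = 42 mm in the fixture frame when carriage = 0; moves with carriage and knob. Below it a barrel of 18 mm diameter, its top 20 mm below this point.
- plunger (a joint): Lift of the knob in m: 0 = down with the pin in a hole, 0.012 = fully up. Spring return, 4 to 7 N. The pin clears the rail at 0.008; let go between the holes it stands on the rail at 0.008, and drops when it comes over a hole.
- carriage (a joint): Carriage travel in m, grows to the robot's right (fixture -x): 0 = left index hole (start), 0.065 = right index hole, 0.069 = end stop; the pin has 1.5 mm play in a hole. Friction 2 N once bolt and pin are out; it can be pulled along by the lifted knob.
- hex_key: Bystander: black hex key 80 x 23 x 5 mm lying on the base plate in front of the bolt. Origin at its underside's centre.
- eye_loupe: Bystander: black eye loupe, 33 mm diameter, 30 mm high, on the left edge of the base plate between carriage and shield. Origin at its underside's centre.
- collet: Bystander: steel spring collet, 26 mm diameter, 34 mm high, standing on the table to the right behind the fixture. Origin at its underside's centre.
- orange_file: Bystander: needle file with orange handle, 174 mm long, lying on the table at the right front. Origin at its underside's centre.
- tin: Bystander: round parts tin, 53 mm diameter, 22 mm high, on the table at the left front. Origin at its underside's centre.
- pin_vise: Bystander: slim metal pin vise, 99 mm long, lying on the table at the left front. Origin at its underside's centre.

How it is judged:
By the outcome, as a careful person would: the job done as asked, in the order asked, and still so for the second after the job is handed in, with the robot touching nothing.
It also fails if it takes over 58 s, if anything falls off the work surface, if the arm or the gripper's body presses on something with over 40 N, if the wrist force passes 120 N, or if a joint passes its speed limit or range.

## Robot

A 6-joint arm with a two-finger parallel gripper is mounted at the origin on a cart in front of the work surface, level with it; the furniture and walls round the work are solid. World frame = base frame: x ahead of the robot, y to its left, z up, the work surface at z = 0. Lengths are in m, angles in rad, forces in N, time in s.
With the tool pointing down it reaches from about 0.375 to 0.9 m from the base axis. Payload 3.1 kg.
Tool frame: the origin (TCP) lies at the very end of the fingers, on their centre line; the grasp point (between the pads) lies 19 mm behind it; y points along the fingers, z is the direction in which the jaws open and shut, and the axes are right-handed (so a half turn about y gives the same grasp; the last joint's range is limited). The gripper opens to 87 mm and grips with 3 to 60 N. Pads are 19 mm wide; open, the fingers measure 117 mm over their backs; the gripper's body (75 mm by 190 mm) begins 51 mm behind the grasp point.
Start: joints at [1.012, 0.527, 1.433, -0, 1.181, -0.178], TCP at [0.232, 0.58, 0.185] pointing down, gripper open.
Joint ranges: [-3.08, 3.08], [-0.75, 2.2], [0.22, 2.44], [-1.43, 4.57], [0, 2.65], [-2.85, 2.85]. Speed limits (rad/s): [2.79, 2.79, 3.14, 3.14, 3.14, 3.14].

## Interface

Orientations are given as a rotation vector (axis times angle).
In Python, from cell import observe, camera, camera_params, finish_job gives the robot as it stands. The module is installed in compiled form; this text tells all that it offers.
- The arm moves only by the tool arm_command, never from a script. Its argument "deltas" is a list of rows, each a list of 3 entries, a list of its own where there are three numbers: the turn, a rotation vector about the tool's x, y, z scaled (see below), then the shift along the tool's x, y, z scaled (see below), then the gripper command: -1 is shut, 1 is fully open, values between are in proportion. In form: [[[ax, ay, az], [tx, ty, tz], claw], ...]. A call has 1 to 12 rows; each row shifts and turns the commanded pose from where the row before left it, along the tool's axes as they then stand; what a row does not reach is not made up. The controller multiplies each number of a shift by 120 mm and each number of a turn by 180 degrees. A row lasts 1/12 s, in which the tool goes at most 41.7 mm and 7.16 degrees, less where a joint would pass 70% of its speed; a pose out of reach is approached as far as the arm can. A call with a number of a shift or a turn outside -1 to 1 is refused whole. A call with a gripper value outside its range is refused whole. The fingers move at their own pace and stop on an object; "force" is the grip in N (left out, the last holds). Time passes only in rows, so rows that do not move let the fingers close. It gives the time, the measured TCP pose, the force and the opening at its end, in the units of the state.
- observe(): the state, without advancing time (a new reading comes with each control period).
- camera(name): name is "scene" or "top"; returns the picture (384x512x3 uint8, red, green, blue); there is no depth.
- camera_params(name): a dict with "fx", "fy", "cx", "cy" (pixels), "xyz" and "orientation" of the camera in the world. Camera axes: x right, y up, looking along -z (the intrinsics and any distortion apply to the point x, -y, -z); pixel columns grow to the right and rows downward; lengths in m; the calibration is good to about 2 mm. A picture is of the moment at which its call begins. camera_params takes no time and is no camera call.
- finish_job(): hands the job in, once; it reports no verdict.
The state is a dict: "t": time; "joints": joint angles; "qd": joint speeds; "tau": joint torques, N m; "tcp_pos": TCP position; "tool_rot": TCP orientation; "contact_force": force on the tool from outside, world axes, zero at the start; "ft_torque": the same for the moment, N m; "width": finger opening in m.
Only numpy, scipy, OpenCV 4.12 (cv2) and the standard library are available. Lean on these libraries where they do the work, as an engineer would, in place of code of your own. Each camera call takes 0.05 s, during which the arm holds its last target.

## Working session

There is one attempt and no reset: what is moved stays moved. The work goes in short steps, Python scripts to look and compute and a tool call to move; the robot and the scene stay as the last step left them, time stands still between calls to the robot, and variables do not carry over. Pictures are saved under pics/ and viewed, and the job is handed in when it is done.

Besides the shell and the picture viewer there is one more tool, called after ">>>" as name([rows], argument=value, ...), one row to a line, values as JSON. arm_command: Moves the arm, as the interface text tells. Shifts and turns lie within -1 to 1; 1 stands for 120 mm of shift or 180 degrees of turn. Its arguments: {"type":"object","properties":{"deltas":{"type":"array","items":{"type":"array"}},"force":{"type":"number"}},"required":["deltas"]}

```bash
mkdir -p pics; ls; python3 - <<'E'
from cell import *
import cv2
o=observe()
for k,v in o.items(): print(k,v)
for n in ("scene","top"):
    print(n,camera_params(n)); im=camera(n); cv2.imwrite(f"pics/{n}0.png",im[:,:,::-1])
E
```

```text
pics
t 0.0
joints [ 1.01250737e+00  5.28475480e-01  1.43390300e+00  6.96493909e-07
  1.18140171e+00 -1.78509019e-01]
qd [ 0.00138113 -0.00206489 -0.00069939  0.0001073  -0.00186356 -0.00023028]
tau [-6.95279209e-05 -4.40044141e+01 -1.76590991e+01  6.31890236e-02
  5.83882607e-02 -1.69502846e-04]
tcp_pos [0.23123578 0.57977173 0.18436579]
tool_rot [-1.55222837  0.2986602  -0.29741534]
contact_force [0.73416911 0.12795449 0.39796721]
ft_torque [ 0.01245004  0.0513704  -0.01181982]
width 0.086860320878374
scene {'fx': 412.09801580593177, 'fy': 412.09801580593177, 'cx': 253.89178187277793, 'cy': 192.92351053817293, 'xyz': array([-0.14331144, -0.66078352,  0.9432234 ]), 'orientation': array([ 0.83838301, -0.32102424, -0.71777712])}
top {'fx': 445.05808145037054, 'fy': 445.05808145037054, 'cx': 259.08971877998187, 'cy': 189.70451227778767, 'xyz': array([0.45453088, 0.07701281, 1.31279824]), 'orientation': array([ 0.03904308, -0.05195428, -1.57640584])}
```

View pics/scene0.png

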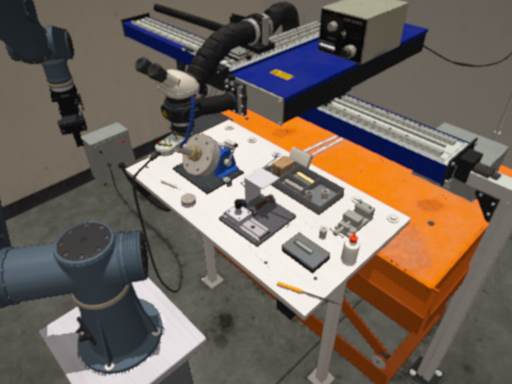

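View pics/top0.png

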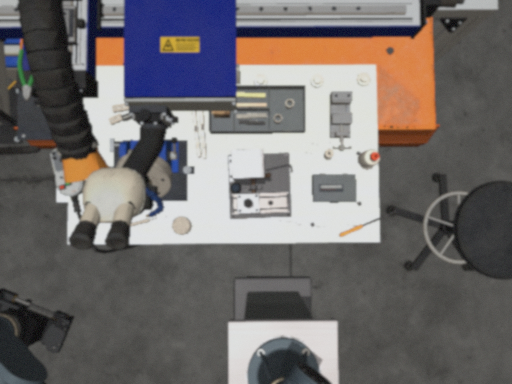

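```bash
python3 - <<'E'
import cv2
a=cv2.imread("pics/top0.png")[135:230,205:365]; cv2.imwrite("pics/top0z.png",cv2.resize(a,None,fx=5,fy=5,interpolation=cv2.INTER_CUBIC))
a=cv2.imread("pics/scene0.png")[140:260,200:360]; cv2.imwrite("pics/scene0z.png",cv2.resize(a,None,fx=5,fy=5,interpolation=cv2.INTER_CUBIC))
E
```

```text
(no output)
```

View pics/top0z.png

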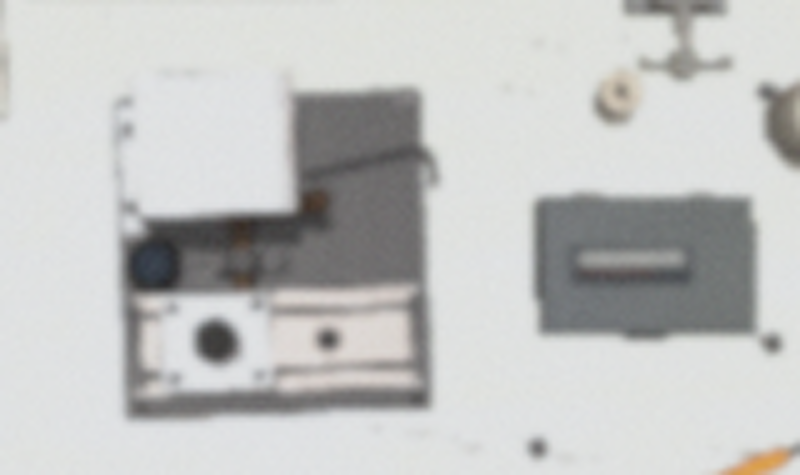

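View pics/scene0z.png

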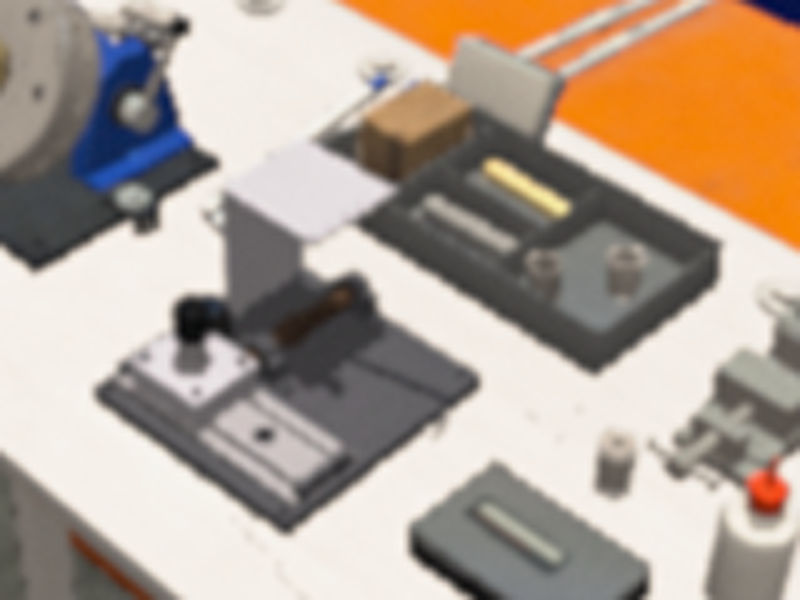

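```bash
cat > h.py <<'E'
import numpy as np, cv2
from scipy.spatial.transform import Rotation as R
from cell import *
def ray(n,u,v):
    p=camera_params(n); d=np.array([(u-p['cx'])/p['fx'],-(v-p['cy'])/p['fy'],-1.])
    return np.array(p['xyz']),R.from_rotvec(p['orientation']).apply(d)
def onz(n,u,v,z):
    o,d=ray(n,u,v); return o+d*(z-o[2])/d[2]
def proj(n,P):
    p=camera_params(n); c=R.from_rotvec(p['orientation']).inv().apply(np.array(P)-p['xyz'])
    return np.array([p['cx']-p['fx']*c[...,0]/c[...,2],p['cy']+p['fy']*c[...,1]/c[...,2]]).T
E
python3 - <<'E'
from h import *
z=lambda x,y,a,b:((x+.5)/5-.5+a,(y+.5)/5-.5+b)
pts={'nl':((127,416),(90,84,12)),'nr':((429,405),(-90,84,12)),'fr':((420,92),(-90,-104,12)),
'knob':((217,341),(35,42,91)),'hole':((328,339),(-30,42,25)),
'sh_fr':((293,72),(-12,-100,124.)),'sh_nr':((297,213),(-12,-24,124.)),'sh_nl':((140,219),(74,-24,124.))}
S={'near':((290,527),(-90,84,12)),'right':((478,380),(-90,-104,12)),'left':((98,393),(90,84,12)),'shr':((395,190),(-12,-100,124)),'shn':((307,242),(-12,-24,124))}
A=[];B=[];N=[]
for n,(off,D) in {'top':((205,135),pts),'scene':((200,140),S)}.items():
    for k,(p,f) in D.items():
        w=onz(n,*z(*p,*off),f[2]/1000); A.append(f[:2]);B.append(w[:2]*1000);N.append((n,k))
A=np.array(A,float);B=np.array(B)
t=np.array([n=='top' for n,_ in N])
for m in (t,~t,t|~t):
    a=A[m].mean(0);b=B[m].mean(0);x=A[m]-a;y=B[m]-b
    th=np.arctan2((x[:,0]*y[:,1]-x[:,1]*y[:,0]).sum(),(x*y).sum())
    r=np.array([[np.cos(th),-np.sin(th)],[np.sin(th),np.cos(th)]])
    o=b-r@a; print(th,o)
    for nn,e in zip(N,B-(A@r.T+o)): print(nn,e.round(1))
E
```

```text
1.5967671590680308 [533.03210807  64.81368005]
('top', 'nl') [ 1.6 -1.2]
('top', 'nr') [2.2 2.5]
('top', 'fr') [-1.7  1. ]
('top', 'knob') [-0.7 -1.3]
('top', 'hole') [0.3 0.5]
('top', 'sh_fr') [-0.3 -0.1]
('top', 'sh_nr') [-0.5  0.2]
('top', 'sh_nl') [-1.  -1.6]
('scene', 'near') [ 4.1 -3. ]
('scene', 'right') [-3.2 -0.1]
('scene', 'left') [ 1.7 -8.1]
('scene', 'shr') [5.6 4.3]
('scene', 'shn') [3.4 8.2]
1.6205264039214584 [534.82330326  64.78586008]
('top', 'nl') [1.9 0.9]
('top', 'nr') [-1.8  4.4]
('top', 'fr') [-5.6 -1.5]
('top', 'knob') [-1.7 -0.2]
('top', 'hole') [-2.2  1.5]
('top', 'sh_fr') [-2.3 -2.5]
('top', 'sh_nr') [-2.5 -0.3]
('top', 'sh_nl') [-1.  -2.1]
('scene', 'near') [ 0.1 -1. ]
('scene', 'right') [-7.1 -2.6]
('scene', 'left') [ 2. -6.]
('scene', 'shr') [3.6 2. ]
('scene', 'shn') [1.3 7.7]
1.6082434708700324 [533.79528586  64.86333025]
('top', 'nl') [ 1.8 -0.2]
('top', 'nr') [0.4 3.4]
('top', 'fr') [-3.5 -0.3]
('top', 'knob') [-1.  -0.8]
('top', 'hole') [-0.8  1. ]
('top', 'sh_fr') [-1.2 -1.3]
('top', 'sh_nr') [-1.3 -0.1]
('top', 'sh_nl') [-0.9 -1.9]
('scene', 'near') [ 2.3 -2.1]
('scene', 'right') [-5.  -1.3]
('scene', 'left') [ 2.  -7.2]
('scene', 'shr') [4.7 3.1]
('scene', 'shn') [2.5 7.9]
```

```bash
cat >> h.py <<'E'
def tri(a,b):
    o1,d1=ray('top',*a);o2,d2=ray('scene',*b)
    A=np.array([[d1@d1,-d1@d2],[d1@d2,-d2@d2]]);s=np.linalg.solve(A,[(o2-o1)@d1,(o2-o1)@d2])
    p,q=o1+s[0]*d1,o2+s[1]*d2; return (p+q)/2,np.linalg.norm(p-q)
TH=1.597;O=np.array([.533,.065,0])
RF=R.from_rotvec([0,0,TH])
def f2w(p): return RF.apply(np.array(p)/1000)+O
E
python3 - <<'E'
from h import *
np.set_printoptions(precision=3,suppress=True)
print('grip',f2w([-19.3,-32,74.4]),'plunger',f2w([35,42,78]),f2w([-30,42,78]))
for n,off in (('top',(205,135)),('scene',(200,140))):
    for q in ([-19.3,-32,74.4],[-30.2,-32,87.4],[18,-32,30],[35,42,91],[-12,-62,124]):
        p=proj(n,f2w(q)); print(n,q,p,(p-off)*5)
o=observe(); M=R.from_rotvec(o['tool_rot']).as_matrix(); print(M)
print('eyeL',tri((85,241),(142,65)),'eyeR',tri((118,238),(154,75)))
print('scope bottom?',tri((68,190),(165,145)))
a=cv2.imread("pics/top0.png")[80:280,0:240]; cv2.imwrite("pics/a.png",cv2.resize(a,None,fx=3,fy=3))
a=cv2.imread("pics/scene0.png")[0:230,90:330]; cv2.imwrite("pics/b.png",cv2.resize(a,None,fx=3,fy=2.6))
E
```

```text
grip [0.565 0.047 0.074] plunger [0.49  0.099 0.078] [0.492 0.034 0.078]
top [-19.3, -32, 74.4] [266.186 175.639] [305.928 203.196]
top [-30.2, -32, 87.4] [270.239 175.094] [326.195 200.468]
top [18, -32, 30] [252.927 177.421] [239.637 212.107]
top [35, 42, 91] [247.463 202.578] [212.316 337.889]
top [-12, -62, 124] [263.538 162.946] [292.688 139.732]
scene [-19.3, -32, 74.4] [265.399 201.427] [326.994 307.136]
scene [-30.2, -32, 87.4] [267.895 199.897] [339.477 299.484]
scene [18, -32, 30] [257.248 206.404] [286.239 332.018]
scene [35, 42, 91] [236.856 200.711] [184.281 303.553]
scene [-12, -62, 124] [270.29  184.183] [351.452 220.913]
[[ 0.929 -0.001  0.371]
 [-0.371 -0.002  0.929]
 [-0.    -1.    -0.002]]
eyeL (array([0.41 , 0.396, 0.473]), np.float64(0.0017308262533854786)) eyeR (array([0.413, 0.34 , 0.459]), np.float64(0.001552438644774374))
scope bottom? (array([0.539, 0.602, 0.046]), np.float64(0.021976696276079965))
```

View pics/a.png

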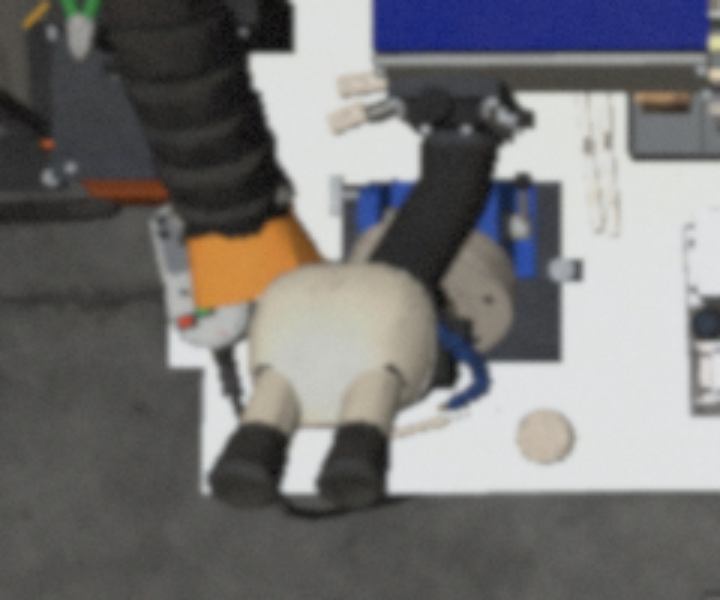

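View pics/b.png

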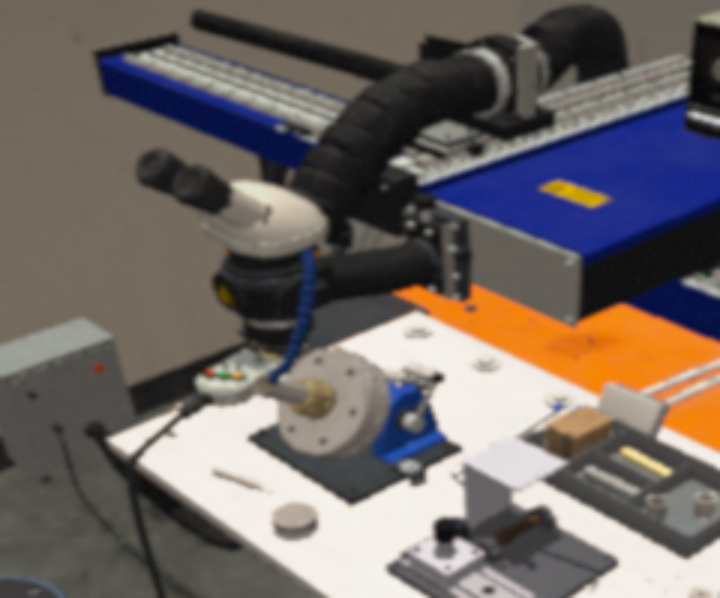

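>>> arm_command([
  [[0,0,0],[0,0,-0.15],1],
  [[0,0,0],[0,0,-0.25],1],
  [[0,0,0],[0,0,-0.27],1],
  [[0,0,0],[0,0,-0.27],1],
  [[0,0,0],[0,0,-0.27],1],
  [[0,0,0],[0,0,-0.27],1],
  [[0,0,0],[0,0,-0.27],1],
  [[0,0,0],[0,0,-0.1],1],
])

```text
t: 0.77
tcp_pos: [0.1458, 0.3689, 0.1845]
tool_rot: [-1.557, 0.3, -0.296]
contact_force: [-0.9, -0.0, -0.8]
width: 0.0872
```

```bash
python3 - <<'E'
from h import *
np.set_printoptions(precision=3,suppress=True)
print(tri((235,97),(283,95)),tri((235,108),(283,118)))
o=observe();print(o['tcp_pos'],np.hypot(*o['tcp_pos'][:2]),o['joints'],o['contact_force'])
cv2.imwrite("pics/s1.png",cv2.resize(camera("scene"),None,fx=1.5,fy=1.5)[:,:,::-1])
E
```

```text
(array([0.71 , 0.119, 0.37 ]), np.float64(0.0023506486914654837)) (array([0.708, 0.12 , 0.29 ]), np.float64(0.010561590131802636))
[0.146 0.369 0.184] 0.39664009472100636 [ 0.911  0.224  1.966 -0.     0.958 -0.28 ] [-0.877 -0.038 -0.754]
```

View pics/s1.png

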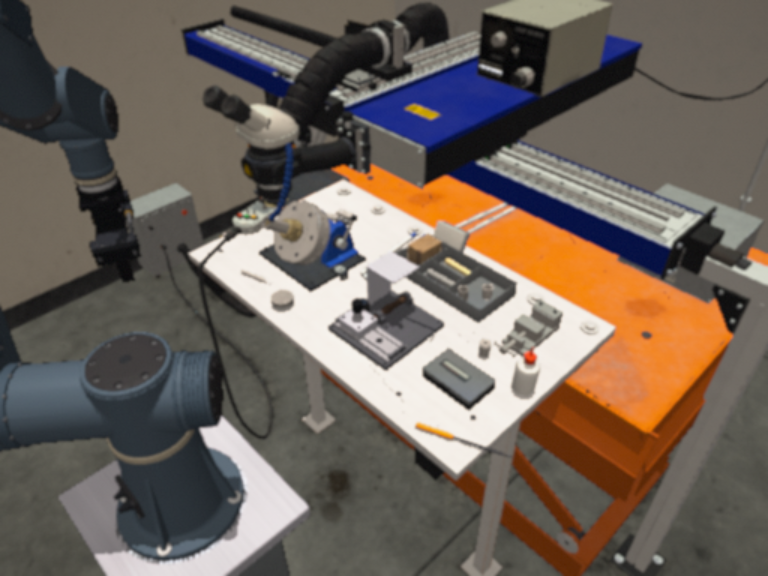

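>>> arm_command([
  [[0,0.015,0],[0.16,0,-0.004],0],
  [[0,0.0306,0],[0.32,0,-0.015],0],
  [[0,0.0306,0],[0.32,0,-0.015],0],
  [[0,0.0306,0],[0.32,0,-0.015],0],
  [[0,0.0306,0],[0.32,0,-0.015],0],
  [[0,0.0306,0],[0.32,0,-0.015],0],
  [[0,0.0306,0],[0.32,0,-0.015],0],
  [[0,0.0306,0],[0.32,0,-0.015],0],
  [[0,0.0306,0],[0.32,0,-0.015],0],
  [[0,0.0306,0],[0.32,0,-0.015],0],
  [[0,0.0306,0],[0.32,0,-0.015],0],
  [[0,0.0306,0],[0.32,0,-0.015],0],
])

```text
t: 1.82
tcp_pos: [0.4028, 0.0352, 0.1855]
tool_rot: [-1.245, 1.147, -1.15]
contact_force: [1.4, -0.6, 0.6]
width: 0.0435
```

```bash
cat >> h.py <<'E'
import math
def plan(p,Rt,maxmm=30,maxdeg=6,start=None):
    o=observe(); p0,R0=(o['tcp_pos'],R.from_rotvec(o['tool_rot'])) if start is None else start
    rv=(R0.inv()*Rt).as_rotvec(); d=np.linalg.norm(np.array(p)-p0)
    n=max(1,math.ceil(max(d*1000/maxmm,np.degrees(np.linalg.norm(rv))/maxdeg)))
    # straight-line rows; turn constant in tool axes, shift rotates
    rows=[]; Rc=R0
    for i in range(n):
        t=Rc.inv().apply((np.array(p)-p0)/n)
        rows.append([[*np.round(rv/n/np.pi,4)],[*np.round(t/.12,3)]]); Rc=Rc*R.from_rotvec(rv/n)
    print(n)
    for r in rows: print([[float(x) for x in a] for a in r])
u=np.array([-np.sin(np.radians(40)),0,np.cos(np.radians(40))]) # bar dir, fixture
# tool axes in fixture: y=-u, z=-fy (world +x)
_y=-u;_z=np.array([0,-1.,0]);_x=np.cross(_y,_z)
RT=RF*R.from_matrix(np.array([_x,_y,_z]).T)
def tcp_at(g,back=0): # g bolt_grip in fixture mm
    return f2w(np.array(g)+u*(back-19))
G=np.array([-19.3,-32,74.4])
E
python3 - <<'E'
from h import *
np.set_printoptions(precision=3,suppress=True)
o=observe();print(o['t'],o['tcp_pos'],o['joints'],R.from_rotvec(o['tool_rot']).as_matrix())
print(RT.as_matrix(),tcp_at(G),tcp_at(G,100))
plan(tcp_at(G,110),RT)
E
```

```text
1.8167 [0.403 0.035 0.186] [-0.191  0.229  1.955  0.     0.955 -0.273] [[ 0.081  0.002  0.997]
 [-0.997 -0.     0.081]
 [ 0.    -1.     0.002]]
[[ 0.02  -0.017  1.   ]
 [-0.766  0.643  0.026]
 [-0.643 -0.766 -0.   ]] [0.565 0.059 0.06 ] [ 0.567 -0.006  0.136]
7
[[0.0008, 0.0024, 0.0318], [0.072, 0.05, 0.19]]
[[0.0008, 0.0024, 0.0318], [0.075, 0.043, 0.191]]
[[0.0008, 0.0024, 0.0318], [0.077, 0.036, 0.191]]
[[0.0008, 0.0024, 0.0318], [0.079, 0.028, 0.192]]
[[0.0008, 0.0024, 0.0318], [0.08, 0.021, 0.192]]
[[0.0008, 0.0024, 0.0318], [0.08, 0.013, 0.193]]
[[0.0008, 0.0024, 0.0318], [0.08, 0.006, 0.193]]
```

>>> arm_command([
  [[0.0008,0.0024,0.0318],[0.072,0.05,0.19],-0.1],
  [[0.0008,0.0024,0.0318],[0.075,0.043,0.191],-0.1],
  [[0.0008,0.0024,0.0318],[0.077,0.036,0.191],-0.1],
  [[0.0008,0.0024,0.0318],[0.079,0.028,0.192],-0.1],
  [[0.0008,0.0024,0.0318],[0.08,0.021,0.192],-0.1],
  [[0.0008,0.0024,0.0318],[0.08,0.013,0.193],-0.1],
  [[0.0008,0.0024,0.0318],[0.08,0.006,0.193],-0.1],
  [[0,0,0],[0,0,0],-0.1],
  [[0,0,0],[0,0,0],-0.1],
])

```text
t: 2.57
tcp_pos: [0.5655, -0.0107, 0.14]
tool_rot: [-0.702, 1.454, -0.655]
contact_force: [0.1, 0.3, 0.6]
width: 0.0391
```

```bash
python3 - <<'E'
from h import *
np.set_printoptions(precision=3,suppress=True)
o=observe();print(o['t'],o['tcp_pos'],tcp_at(G,110),o['joints'],R.from_rotvec(o['tool_rot']).as_matrix())
plan(tcp_at(G,0),RT)
a=camera("top")[115:235,195:355,::-1];cv2.imwrite("pics/t2.png",cv2.resize(a,None,fx=5,fy=5))
a=camera("scene")[100:260,180:380,::-1];cv2.imwrite("pics/s2.png",cv2.resize(a,None,fx=4,fy=3.7))
E
```

```text
2.5667 [ 0.566 -0.011  0.14 ] [ 0.567 -0.012  0.144] [-0.564  0.678  1.552  0.572  1.389 -0.838] [[ 0.019 -0.023  1.   ]
 [-0.764  0.645  0.03 ]
 [-0.645 -0.764 -0.006]]
4
[[0.0005, -0.0001, -0.0002], [-0.003, 0.221, 0.005]]
[[0.0005, -0.0001, -0.0002], [-0.003, 0.221, 0.004]]
[[0.0005, -0.0001, -0.0002], [-0.003, 0.221, 0.004]]
[[0.0005, -0.0001, -0.0002], [-0.003, 0.221, 0.003]]
```

View pics/t2.png

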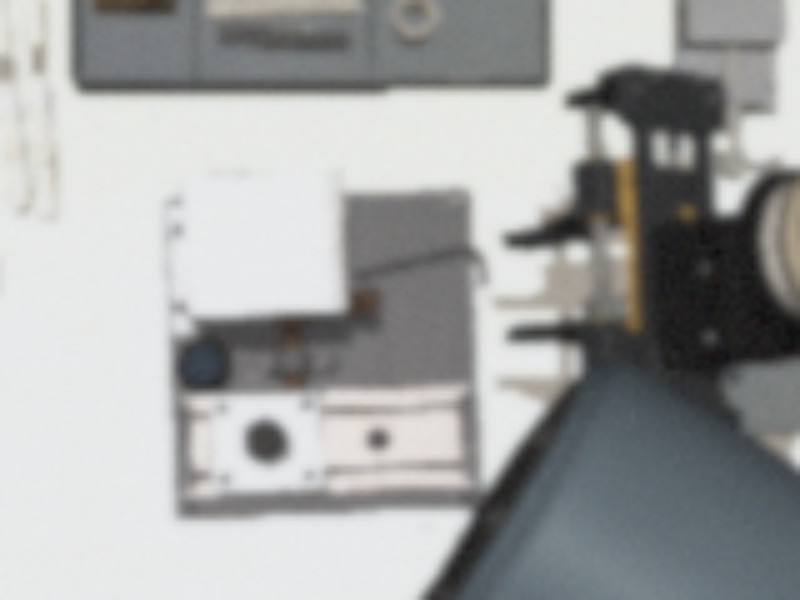

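View pics/s2.png

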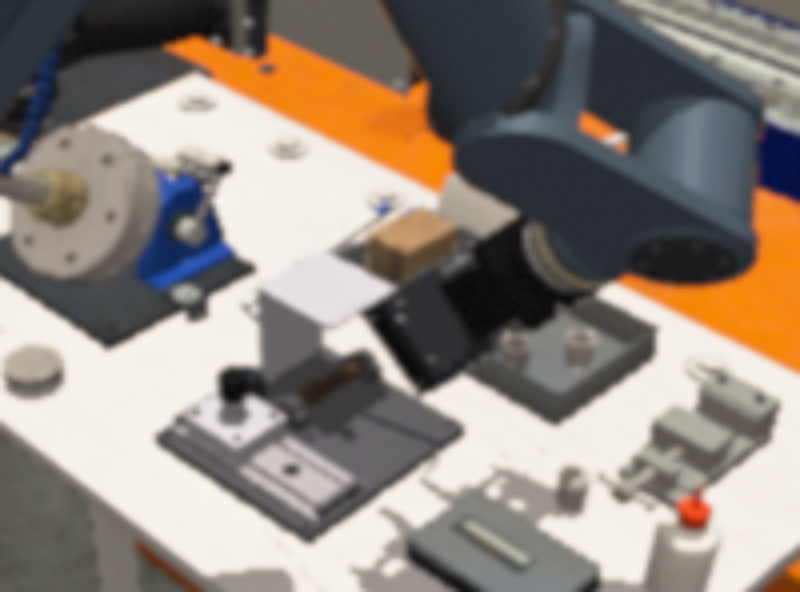

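>>> arm_command([
  [[0,0,0],[-0.003,0.15,0.005],-0.1],
  [[0,0,0],[-0.003,0.2,0.004],-0.1],
  [[0,0,0],[-0.003,0.2,0.004],-0.1],
  [[0,0,0],[-0.003,0.2,0.003],-0.1],
  [[0,0,0],[0,0.13,0],-0.1],
  [[0,0,0],[0,0,0],-0.1],
  [[0,0,0],[0,0,0],-0.1],
])

```text
t: 3.25
tcp_pos: [0.5638, 0.0618, 0.0653]
tool_rot: [-0.705, 1.447, -0.654]
contact_force: [1.3, -0.5, -1.0]
width: 0.039
```

```bash
python3 - <<'E'
from h import *
np.set_printoptions(precision=4,suppress=True)
o=observe();print(o['t'],o['tcp_pos'],tcp_at(G,0),o['contact_force'],R.from_rotvec(o['tool_rot']).as_matrix())
plan(tcp_at(G,0),RT)
a=camera("top")[115:235,195:355,::-1];cv2.imwrite("pics/t3.png",cv2.resize(a,None,fx=5,fy=5))
a=camera("scene")[150:240,210:330,::-1];cv2.imwrite("pics/s3.png",cv2.resize(a,None,fx=6,fy=6))
E
```

```text
3.25 [0.5638 0.0618 0.0653] [0.5652 0.0588 0.0598] [ 1.2564 -0.51   -0.9558] [[ 0.0262 -0.0227  0.9994]
 [-0.7652  0.6428  0.0346]
 [-0.6432 -0.7657 -0.0005]]
1
[[0.0018, 0.002, -0.0002], [0.049, 0.018, 0.011]]
```

View pics/t3.png

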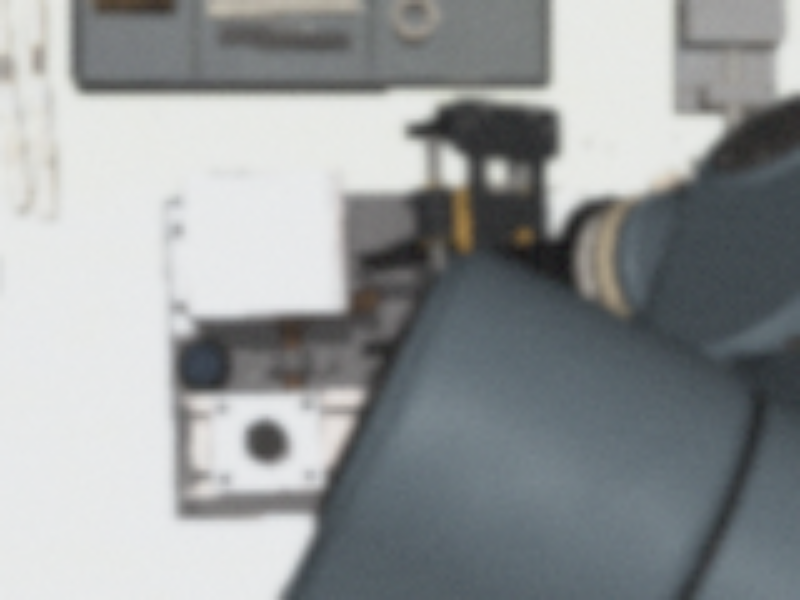

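View pics/s3.png

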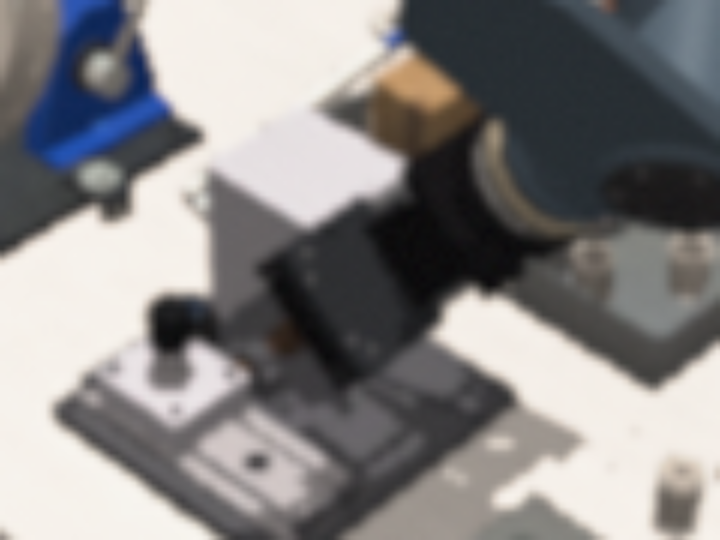

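>>> arm_command([
  [[0.0018,0.002,0],[0.025,0.009,0.006],-0.1],
  [[0,0,0],[0.024,0.009,0.005],-0.1],
  [[0,0,0],[0,0,0],-0.1],
  [[0,0,0],[0,0,0],-0.1],
])

```text
t: 3.68
tcp_pos: [0.566, 0.0566, 0.0584]
tool_rot: [-0.696, 1.453, -0.663]
contact_force: [-0.5, -0.8, 0.0]
width: 0.039
```

```bash
python3 - <<'E'
from h import *
np.set_printoptions(precision=4,suppress=True)
o=observe();print(o['t'],o['tcp_pos'],tcp_at(G,0),o['contact_force'])
plan(tcp_at(G,0),RT)
E
```

```text
3.6833 [0.566  0.0566 0.0584] [0.5652 0.0588 0.0598] [-0.4705 -0.7543  0.012 ]
1
[[-0.0005, -0.0011, -0.0004], [-0.022, 0.003, -0.006]]
```

>>> arm_command([
  [[0,0,0],[-0.01,0,0],-0.5],
  [[0,0,0],[0,0,0],-1],
  [[0,0,0],[0,0,0],-1],
  [[0,0,0],[0,0,0],-1],
  [[0,0,0],[0,0,0],-1],
  [[0,0,0],[0,0,0],-1],
], force=40)

```text
t: 4.18
tcp_pos: [0.5657, 0.0582, 0.059]
tool_rot: [-0.697, 1.453, -0.662]
contact_force: [-0.2, -0.2, -1.5]
width: 0.0072
```

```bash
python3 - <<'E'
from h import *
np.set_printoptions(precision=4,suppress=True)
o=observe();print(o['t'],o['tcp_pos'],tcp_at(G,0),o['contact_force'],o['ft_torque'],o['joints'],o['width'])
E
```

```text
4.1833 [0.5657 0.0582 0.059 ] [0.5652 0.0588 0.0598] [-0.2165 -0.1761 -1.4693] [-0.4439  0.026  -0.0328] [-0.4649  0.7801  1.6488  0.6616  1.1801 -0.895 ] 0.007197867815582865
```

>>> arm_command([
  [[0,0,0],[0,0,0],-1],
  [[0,0,0],[0,0,0],-1],
])

```text
t: 4.35
tcp_pos: [0.5657, 0.0582, 0.0591]
tool_rot: [-0.697, 1.453, -0.662]
contact_force: [0.3, 0.0, 0.2]
width: 0.0013
```

```bash
python3 - <<'E'
from h import *
np.set_printoptions(precision=4,suppress=True)
o=observe();print(o['t'],o['tcp_pos'],o['contact_force'],o['ft_torque'],o['width'])
a=camera("top")[115:235,195:355,::-1];cv2.imwrite("pics/t4.png",cv2.resize(a,None,fx=5,fy=5,interpolation=2))
a=camera("scene")[150:240,210:330,::-1];cv2.imwrite("pics/s4.png",cv2.resize(a,None,fx=6,fy=6,interpolation=2))
E
```

```text
4.35 [0.5657 0.0582 0.0591] [0.3327 0.0234 0.2185] [-0.4589  0.0115 -0.0462] 0.0013362408674716373
```

View pics/t4.png

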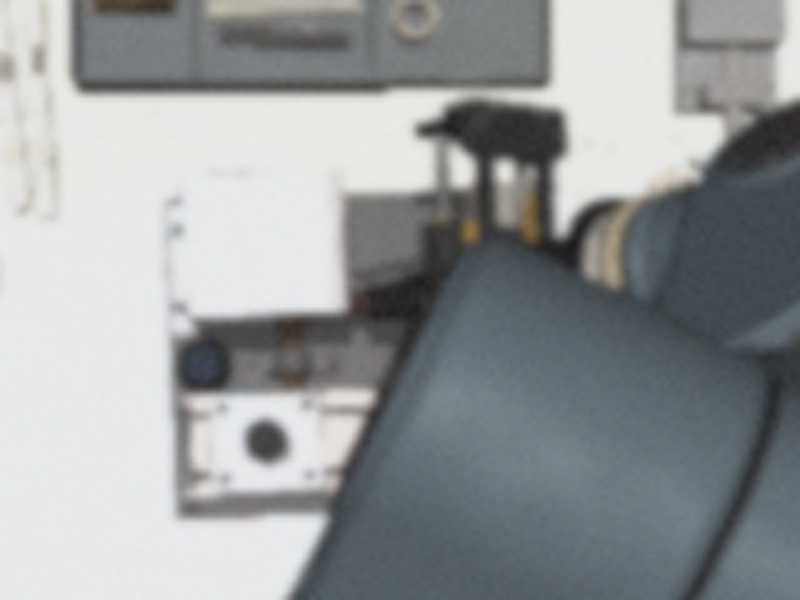

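View pics/s4.png

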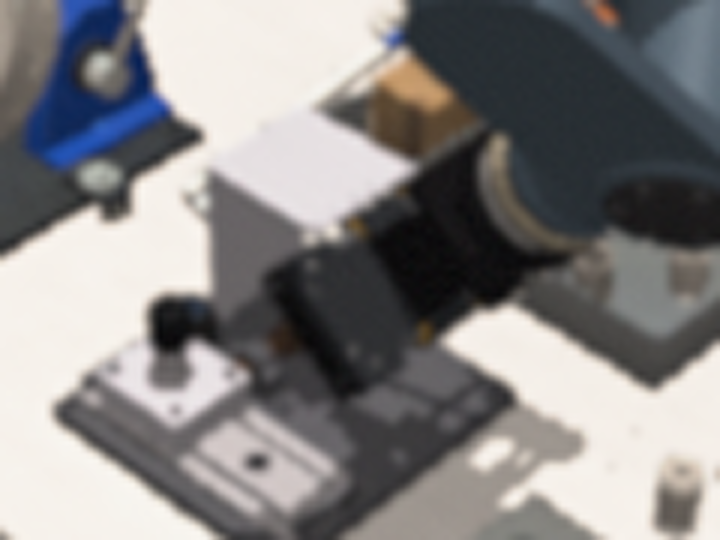

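```bash
python3 - <<'E'
from h import *
np.set_printoptions(precision=1,suppress=True)
for P in ([.5655,-.0107,.14],[.5638,.0618,.0653],[.5657,.0582,.059]):
    print((proj('top',P)-[195,115])*5,(proj('scene',P)-[210,150])*6)
P=np.array([.5657,.0582,.059]); 
for s in (0,15,30,50): print(s,(proj('scene',f2w(G+u*(s-19)))-[210,150])*6,(proj('top',f2w(G+u*(s-19)))-[195,115])*5)
E
```

```text
[467.  291.5] [412.7 263.4]
[328.4 307.8] [310.2 309.6]
[334.7 305.4] [317.4 319.8]
0 [316.  318.6] [333.7 306.2]
15 [328.9 310.7] [351.2 303.8]
30 [342.1 302.6] [369.  301.4]
50 [360.  291.7] [393.3 298.2]
```

```bash
python3 - <<'E'
from h import *
np.set_printoptions(precision=0,suppress=True)
P=np.array([.5655,-.0107,.14]);M=RT.as_matrix()
def q(x,y,z): return P+M@np.array([x,y,z])/1000
for nm,pt in {'tip+':(0,0,27),'tip-':(0,0,-27),'tip+x':(9,0,27),'tip-x':(-9,0,27),'b near':(0,-70,-95),'b near+x':(37,-70,-95),'b near-x':(-37,-70,-95),'b far':(0,-70,95),'b far-x':(-37,-70,95),'b far+x':(37,-70,95)}.items():
    print(nm,(proj('top',q(*pt))-[195,115])*5,(proj('scene',q(*pt))-[180,100])*[4,3.7])
E
python3 - <<'E'
import cv2
a=cv2.imread('pics/t2.png')
print(a[286,440:560:4].mean(1).astype(int)); print(a[240,440:560:4].mean(1).astype(int))
E
```

```text
tip+ [465. 241.] [419. 332.]
tip- [469. 342.] [371. 363.]
tip+x [477. 242.] [425. 341.]
tip-x [453. 240.] [412. 323.]
b near [571. 467.] [353. 378.]
b near+x [621. 466.] [383. 419.]
b near-x [519. 468.] [323. 337.]
b far [556.  92.] [526. 268.]
b far-x [505.  85.] [499. 230.]
b far+x [606.  99.] [553. 305.]
[116 116 117 115 116 118 125 139 162 181 191 198 208 222 228 231 231 231
 232 232 231 230 229 229 223 211 194 175 162 160]
[115 115 113 112 111 112 122 146 181 210 224 229 230 229 218 193 156 117
  86  75  70  65  60  58  59  60  62  63  63  63]
```

```bash
python3 - <<'E'
from h import *
np.set_printoptions(precision=1,suppress=True)
for P in ([.2312,.5798,.1844],[.1458,.3689,.1845]):
    for dz in (0,.03,.07): print(P,dz,proj('scene',np.array(P)+[0,0,dz]), proj('top',np.array(P)+[0,0,dz]))
a=cv2.imread("pics/scene0.png")[80:160,40:120];cv2.imwrite("pics/c.png",cv2.resize(a,None,fx=7,fy=7,interpolation=2))
a=cv2.imread("pics/s1.png")[150:300,60:210];cv2.imwrite("pics/d.png",cv2.resize(a,None,fx=4,fy=4,interpolation=2))
a=cv2.imread("pics/top0.png")[270:384,0:110];cv2.imwrite("pics/e.png",cv2.resize(a,None,fx=5,fy=5,interpolation=2))
E
```

```text
[0.2312, 0.5798, 0.1844] 0 [ 82.3 148.2] [ 54.3 306.5]
[0.2312, 0.5798, 0.1844] 0.03 [ 79.7 140.6] [ 48.7 309.1]
[0.2312, 0.5798, 0.1844] 0.07 [ 76.2 130.1] [ 40.8 312.7]
[0.1458, 0.3689, 0.1845] 0 [ 87.6 187.7] [138.8 340.7]
[0.1458, 0.3689, 0.1845] 0.03 [ 84.8 179.7] [135.5 344.2]
[0.1458, 0.3689, 0.1845] 0.07 [ 80.9 168.6] [130.9 349.1]
```

View pics/c.png

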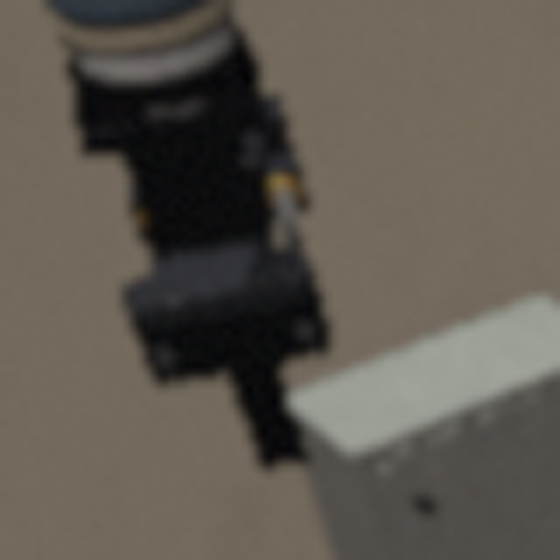

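View pics/d.png

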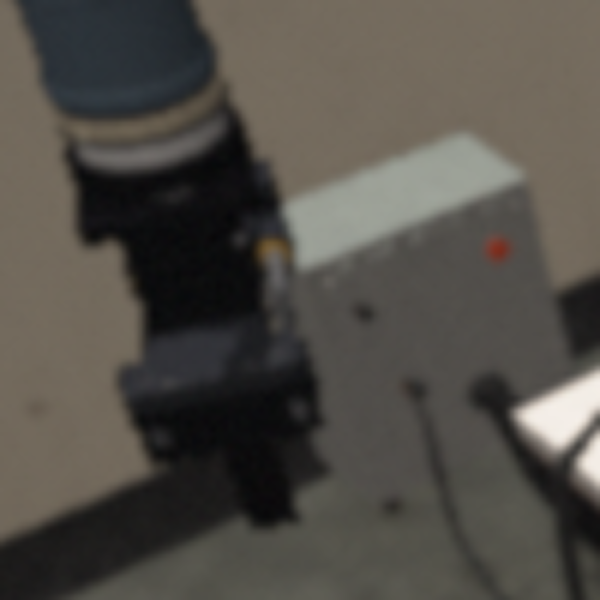

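View pics/e.png

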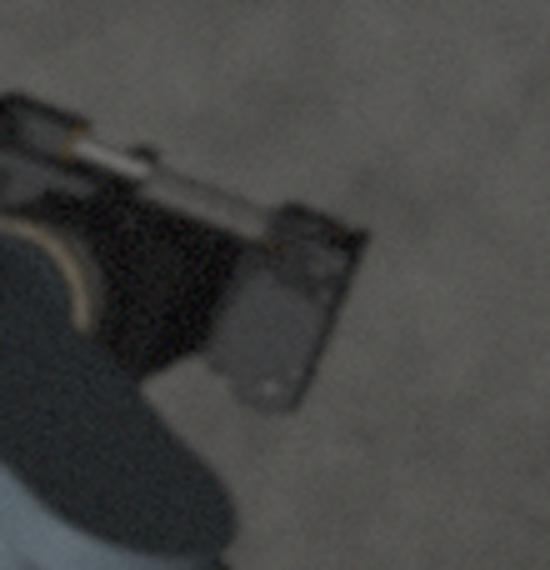

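```bash
python3 - <<'E'
from h import *
np.set_printoptions(precision=1,suppress=True)
for P in ([.2312,.5798,.1844],[.1458,.3689,.1845]):
  for s in (-.05,.05):
    for dz in (0,.03,.07): 
        print(P,s,dz,proj('scene',np.array(P)+[.371*s,.929*s,dz]))
E
```

```text
[0.2312, 0.5798, 0.1844] -0.05 0 [ 83.4 156.1]
[0.2312, 0.5798, 0.1844] -0.05 0.03 [ 80.8 148.4]
[0.2312, 0.5798, 0.1844] -0.05 0.07 [ 77.2 137.7]
[0.2312, 0.5798, 0.1844] 0.05 0 [ 81.2 140.8]
[0.2312, 0.5798, 0.1844] 0.05 0.03 [ 78.7 133.2]
[0.2312, 0.5798, 0.1844] 0.05 0.07 [ 75.2 122.9]
[0.1458, 0.3689, 0.1845] -0.05 0 [ 89.  197.9]
[0.1458, 0.3689, 0.1845] -0.05 0.03 [ 86.2 189.7]
[0.1458, 0.3689, 0.1845] -0.05 0.07 [ 82.2 178.5]
[0.1458, 0.3689, 0.1845] 0.05 0 [ 86.2 178.2]
[0.1458, 0.3689, 0.1845] 0.05 0.03 [ 83.5 170.2]
[0.1458, 0.3689, 0.1845] 0.05 0.07 [ 79.6 159.2]
```

>>> arm_command([
  [[0,0,0],[0,-0.05,0],-0.1],
  [[0,0,0],[0,-0.05,0],-0.1],
  [[0,0,0],[0,0,0],-0.1],
  [[0,0,0],[0,0,0],-0.1],
  [[0,0,0],[0,0,0],-0.1],
  [[0,0,0],[0,0,0],-0.1],
  [[0,0,0],[0,0,0],-0.1],
])

```text
t: 5.03
tcp_pos: [0.5657, 0.0506, 0.0682]
tool_rot: [-0.697, 1.453, -0.662]
contact_force: [-0.3, 0.1, -0.2]
width: 0.0361
```

```bash
python3 - <<'E'
from h import *
np.set_printoptions(precision=4,suppress=True)
o=observe();print(o['t'],o['tcp_pos'],o['contact_force'],o['ft_torque'],o['width'],R.from_rotvec(o['tool_rot']).as_matrix())
np.set_printoptions(precision=1,suppress=True)
Rm=R.from_rotvec(o['tool_rot']).as_matrix()
for d in (0,.03,.04,.05):
  for z in (.025,-.025): print(d,z,(proj('top',o['tcp_pos']-Rm[:,1]*d+Rm[:,2]*z-.009*Rm[:,0])-[220,140])*8)
a=camera("top")[140:210,220:310,::-1];cv2.imwrite("pics/t5.png",cv2.resize(a,None,fx=8,fy=8,interpolation=2))
E
```

```text
5.0333 [0.5657 0.0506 0.0682] [-0.3473  0.0587 -0.2261] [-0.3729  0.0237  0.0056] 0.036133454927344 [[ 0.017  -0.0163  0.9997]
 [-0.7649  0.6437  0.0235]
 [-0.6439 -0.7651 -0.0015]]
0 0.025 [336.1 213.9]
0 -0.025 [340.4 356.5]
0.03 0.025 [393.3 204.9]
0.03 -0.025 [397.8 350.1]
0.04 0.025 [412.8 201.8]
0.04 -0.025 [417.5 347.9]
0.05 0.025 [432.6 198.7]
0.05 -0.025 [437.3 345.7]
```

View pics/t5.png

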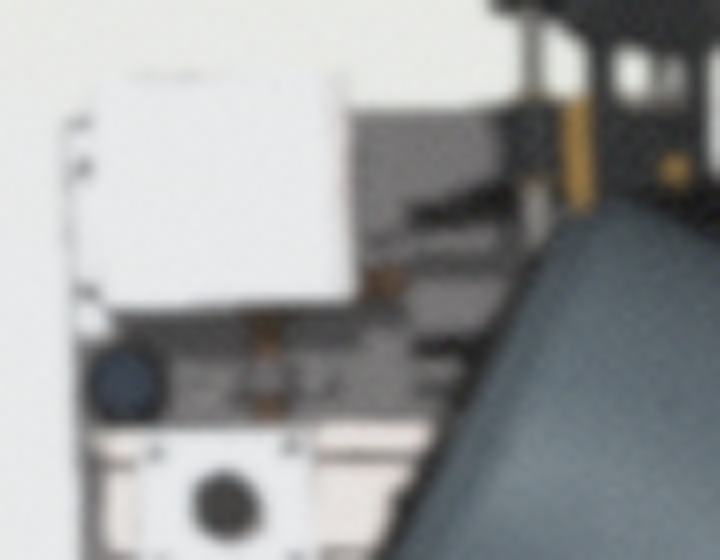

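```bash
python3 - <<'E'
from h import *
plan(tcp_at(G,-36),RT,maxmm=12)
E
```

```text
4
[[-0.0, -0.0002, -0.0001], [-0.002, 0.099, -0.001]]
[[-0.0, -0.0002, -0.0001], [-0.002, 0.099, -0.001]]
[[-0.0, -0.0002, -0.0001], [-0.002, 0.099, -0.001]]
[[-0.0, -0.0002, -0.0001], [-0.002, 0.099, -0.001]]
```

>>> arm_command([
  [[0,0,0],[-0.002,0.08,-0.001],-0.1],
  [[0,0,0],[-0.002,0.08,-0.001],-0.1],
  [[0,0,0],[-0.002,0.08,-0.001],-0.1],
  [[0,0,0],[-0.002,0.08,0],-0.1],
  [[0,0,0],[0,0.08,0],-0.1],
  [[0,0,0],[0,0,0],-0.1],
  [[0,0,0],[0,0,0],-0.1],
])

```text
t: 5.67
tcp_pos: [0.5641, 0.083, 0.0314]
tool_rot: [-0.698, 1.454, -0.66]
contact_force: [0.1, -0.4, -1.0]
width: 0.0393
```

```bash
python3 - <<'E'
from h import *
np.set_printoptions(precision=4,suppress=True)
o=observe();print(o['t'],o['tcp_pos'],o['contact_force'],o['ft_torque'],o['width'])
plan(tcp_at(G,-36),RT,maxmm=12)
a=camera("top")[140:210,220:310,::-1];cv2.imwrite("pics/t6.png",cv2.resize(a,None,fx=8,fy=8,interpolation=2))
E
```

```text
5.6667 [0.5641 0.083  0.0314] [ 0.105  -0.4438 -1.0467] [-0.4208  0.0408 -0.0514] 0.03934501012729468
1
[[0.0004, -0.001, -0.0007], [0.003, -0.011, 0.004]]
```

View pics/t6.png

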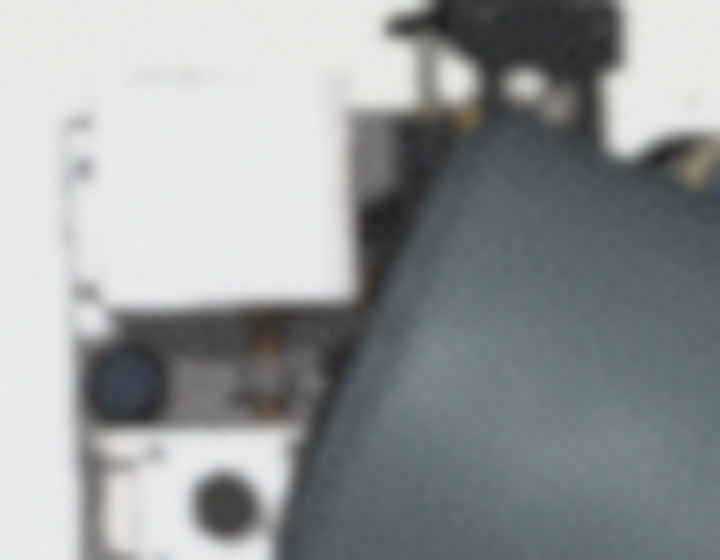

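>>> arm_command([
  [[0,0,0],[0,0,0],-1],
  [[0,0,0],[0,0,0],-1],
  [[0,0,0],[0,0,0],-1],
  [[0,0,0],[0,0,0],-1],
  [[0,0,0],[0,0,0],-1],
  [[0,0,0],[0,0,0],-1],
  [[0,0,0],[0,0,0],-1],
], force=40)

```text
t: 6.3
tcp_pos: [0.5664, 0.0817, 0.0324]
tool_rot: [-0.695, 1.451, -0.664]
contact_force: [4.1, 1.3, -0.4]
width: 0.0131
```

```bash
python3 - <<'E'
from h import *
np.set_printoptions(precision=4,suppress=True)
o=observe();print(o['t'],o['tcp_pos'],o['contact_force'],o['ft_torque'],o['width'],RF.inv().apply(o['contact_force']))
E
```

```text
6.3 [0.5664 0.0817 0.0324] [ 4.0535  1.254  -0.447 ] [-0.3825 -0.4396 -0.3889] 0.01307772444930862 [ 1.1474 -4.085  -0.447 ]
```

>>> arm_command([
  [[0,0,0],[0,0,-0.012],-1],
  [[0,0,0],[0,0,-0.012],-1],
  [[0,0,0],[0,0,0],-1],
])

```text
t: 6.55
tcp_pos: [0.564, 0.0816, 0.0324]
tool_rot: [-0.694, 1.45, -0.666]
contact_force: [6.7, 1.5, -1.2]
width: 0.0129
```

>>> arm_command([
  [[0,0,0],[0,0,-0.012],-1],
  [[0,0,0],[0,0,0],-1],
])

```text
t: 6.72
tcp_pos: [0.563, 0.0815, 0.0324]
tool_rot: [-0.694, 1.45, -0.666]
contact_force: [7.0, 1.6, -0.8]
width: 0.013
```

>>> arm_command([
  [[0,0,0],[0,0,-0.012],-1],
  [[0,0,0],[0,0,0],-1],
])

```text
t: 6.88
tcp_pos: [0.5625, 0.0815, 0.0324]
tool_rot: [-0.693, 1.449, -0.668]
contact_force: [9.6, 3.9, -1.1]
width: 0.0129
```

>>> arm_command([
  [[0,0,0],[0,0,-0.012],-1],
  [[0,0,0],[0,0,0],-1],
])

```text
t: 7.05
tcp_pos: [0.5626, 0.0814, 0.0324]
tool_rot: [-0.691, 1.448, -0.67]
contact_force: [12.6, 5.4, -3.4]
width: 0.0129
```

Stop reached at about 0.5625; press up to 20 N.

>>> arm_command([
  [[0,0,0],[0,0,-0.015],-1],
  [[0,0,0],[0,0,-0.012],-1],
  [[0,0,0],[0,0,0],-1],
])

```text
t: 7.3
tcp_pos: [0.5626, 0.0813, 0.0324]
tool_rot: [-0.686, 1.445, -0.675]
contact_force: [18.8, 11.5, -7.0]
width: 0.0132
```

>>> arm_command([
  [[0,0,0],[0,0,-0.01],-1],
  [[0,0,0],[0,0,0],-1],
])

```text
t: 7.47
tcp_pos: [0.5627, 0.0813, 0.0324]
tool_rot: [-0.685, 1.444, -0.676]
contact_force: [21.0, 11.0, -8.8]
width: 0.0132
```

>>> arm_command([
  [[0,0,0],[0,0,0.03],-1],
  [[0,0,0],[0,0,0.03],-1],
  [[0,0,0],[0,0,0.03],-1],
  [[0,0,0],[0,0,0.02],-1],
  [[0,0,0],[0,0,0.02],-1],
  [[0,0,0],[0,0,0],-1],
])

```text
t: 7.97
tcp_pos: [0.5664, 0.0818, 0.0324]
tool_rot: [-0.7, 1.454, -0.658]
contact_force: [-2.3, -4.6, 4.5]
width: 0.0124
```

>>> arm_command([
  [[0,0,0],[0,0,0.02],-1],
  [[0,0,0],[0,0,0.02],-1],
  [[0,0,0],[0,0,0],-1],
])

```text
t: 8.22
tcp_pos: [0.5695, 0.082, 0.0324]
tool_rot: [-0.702, 1.456, -0.656]
contact_force: [-5.7, -6.1, 6.4]
width: 0.013
```

>>> arm_command([
  [[0,0,0],[0,0,0.02],-1],
  [[0,0,0],[0,0,0.02],-1],
  [[0,0,0],[0,0,0],-1],
])

```text
t: 8.47
tcp_pos: [0.5739, 0.0821, 0.0324]
tool_rot: [-0.702, 1.457, -0.655]
contact_force: [-6.8, -7.3, 7.7]
width: 0.013
```

>>> arm_command([
  [[0,0,0],[0,0,0.02],-1],
  [[0,0,0],[0,0,0.02],-1],
  [[0,0,0],[0,0,0],-1],
])

```text
t: 8.72
tcp_pos: [0.5741, 0.0823, 0.0324]
tool_rot: [-0.709, 1.461, -0.648]
contact_force: [-15.2, -11.4, 10.5]
width: 0.013
```

>>> arm_command([
  [[0,0,0],[0,0,0.02],-1],
  [[0,0,0],[0,0,0.015],-1],
  [[0,0,0],[0,0,0],-1],
])

```text
t: 8.97
tcp_pos: [0.574, 0.0824, 0.0323]
tool_rot: [-0.714, 1.465, -0.642]
contact_force: [-21.9, -16.3, 14.3]
width: 0.0128
```

>>> arm_command([
  [[0,0,0],[0,0,-0.03],-1],
  [[0,0,0],[0,0,-0.03],-1],
  [[0,0,0],[0,0,-0.03],-1],
  [[0,0,0],[0,0,-0.03],-1],
  [[0,0,0],[0,0,-0.025],-1],
  [[0,0,0],[0,0,-0.02],-1],
  [[0,0,0],[0,0,-0.02],-1],
  [[0,0,0],[0,0,0],-1],
])

```text
t: 9.63
tcp_pos: [0.5651, 0.0817, 0.0323]
tool_rot: [-0.697, 1.452, -0.662]
contact_force: [2.5, -2.3, 3.7]
width: 0.0127
```

>>> arm_command([
  [[0,0,0],[0,0,-0.02],-1],
  [[0,0,0],[0,0,-0.02],-1],
  [[0,0,0],[0,0,0],-1],
])

```text
t: 9.88
tcp_pos: [0.5615, 0.0816, 0.0323]
tool_rot: [-0.696, 1.451, -0.664]
contact_force: [4.2, -1.6, 2.5]
width: 0.0129
```

>>> arm_command([
  [[0,0,0],[0,0,-0.02],-1],
  [[0,0,0],[0,0,-0.02],-1],
  [[0,0,0],[0,0,0],-1],
])

```text
t: 10.13
tcp_pos: [0.5583, 0.0815, 0.0323]
tool_rot: [-0.694, 1.45, -0.666]
contact_force: [8.3, 0.4, 1.2]
width: 0.0131
```

>>> arm_command([
  [[0,0,0],[0,0,-0.02],-1],
  [[0,0,0],[0,0,-0.015],-1],
  [[0,0,0],[0,0,0],-1],
])

```text
t: 10.38
tcp_pos: [0.5584, 0.0813, 0.0323]
tool_rot: [-0.688, 1.446, -0.673]
contact_force: [17.3, 6.1, -3.6]
width: 0.0125
```

>>> arm_command([
  [[0,0,0],[0,0,-0.015],-1],
  [[0,0,0],[0,0,-0.015],-1],
  [[0,0,0],[0,0,0],-1],
])

```text
t: 10.63
tcp_pos: [0.5585, 0.0812, 0.0323]
tool_rot: [-0.683, 1.443, -0.678]
contact_force: [24.4, 12.0, -7.0]
width: 0.0128
```

>>> arm_command([
  [[0,0,0],[0,0,0.03],-1],
  [[0,0,0],[0,0,0.03],-1],
  [[0,0,0],[0,0,0.03],-1],
  [[0,0,0],[0,0,0.03],-1],
  [[0,0,0],[0,0,0.03],-1],
  [[0,0,0],[0,0,0.03],-1],
  [[0,0,0],[0,0,0.03],-1],
  [[0,0,0],[0,0,0.02],-1],
  [[0,0,0],[0,0,0],-1],
])

```text
t: 11.38
tcp_pos: [0.5727, 0.0821, 0.0323]
tool_rot: [-0.701, 1.455, -0.658]
contact_force: [-1.8, -5.6, 7.2]
width: 0.0129
```

>>> arm_command([
  [[0,0,0],[0,0,0.02],-1],
  [[0,0,0],[0,0,0.02],-1],
  [[0,0,0],[0,0,0],-1],
])

```text
t: 11.63
tcp_pos: [0.5757, 0.0822, 0.0323]
tool_rot: [-0.703, 1.456, -0.655]
contact_force: [-5.8, -7.1, 9.0]
width: 0.013
```

>>> arm_command([
  [[0,0,0],[0,0,0.02],-1],
  [[0,0,0],[0,0,0.015],-1],
  [[0,0,0],[0,0,0],-1],
])

```text
t: 11.88
tcp_pos: [0.5783, 0.0824, 0.0323]
tool_rot: [-0.705, 1.458, -0.653]
contact_force: [-8.7, -8.8, 10.5]
width: 0.0128
```

>>> arm_command([
  [[0,0,0],[0,0,0.02],-1],
  [[0,0,0],[0,0,0.02],-1],
  [[0,0,0],[0,0,0],-1],
])

```text
t: 12.13
tcp_pos: [0.5783, 0.0825, 0.0323]
tool_rot: [-0.712, 1.462, -0.645]
contact_force: [-16.6, -14.4, 15.6]
width: 0.0127
```

>>> arm_command([
  [[0,0,0],[0,0,0.015],-1],
  [[0,0,0],[0,0,0.01],-1],
  [[0,0,0],[0,0,0],-1],
])

```text
t: 12.38
tcp_pos: [0.5782, 0.0826, 0.0323]
tool_rot: [-0.715, 1.465, -0.641]
contact_force: [-23.9, -17.1, 16.5]
width: 0.013
```

>>> arm_command([
  [[0,0,0],[0,0,-0.03],-1],
  [[0,0,0],[0,0,-0.03],-1],
  [[0,0,0],[0,0,-0.03],-1],
  [[0,0,0],[0,0,-0.03],-1],
  [[0,0,0],[0,0,-0.03],-1],
  [[0,0,0],[0,0,-0.03],-1],
  [[0,0,0],[0,0,-0.03],-1],
  [[0,0,0],[0,0,-0.03],-1],
  [[0,0,0],[0,0,-0.02],-1],
  [[0,0,0],[0,0,0],-1],
])

```text
t: 13.22
tcp_pos: [0.5608, 0.0816, 0.0323]
tool_rot: [-0.698, 1.452, -0.662]
contact_force: [1.8, -4.9, 5.5]
width: 0.0129
```

>>> arm_command([
  [[0,0,0],[0,0,-0.02],-1],
  [[0,0,0],[0,0,-0.015],-1],
  [[0,0,0],[0,0,0],-1],
])

```text
t: 13.47
tcp_pos: [0.5576, 0.0815, 0.0323]
tool_rot: [-0.696, 1.451, -0.664]
contact_force: [5.2, -2.5, 4.1]
width: 0.0133
```

>>> arm_command([
  [[0,0,0],[0,0,-0.015],-1],
  [[0,0,0],[0,0,-0.015],-1],
  [[0,0,0],[0,0,0],-1],
])

```text
t: 13.72
tcp_pos: [0.5553, 0.0814, 0.0323]
tool_rot: [-0.695, 1.45, -0.665]
contact_force: [7.7, -1.4, 2.5]
width: 0.0129
```

>>> arm_command([
  [[0,0,0],[0,0,-0.02],-1],
  [[0,0,0],[0,0,-0.02],-1],
  [[0,0,0],[0,0,0],-1],
])

```text
t: 13.97
tcp_pos: [0.5548, 0.0812, 0.0323]
tool_rot: [-0.689, 1.447, -0.672]
contact_force: [15.6, 5.0, -1.3]
width: 0.0131
```

>>> arm_command([
  [[0,0,0],[0,0,-0.015],-1],
  [[0,0,0],[0,0,-0.015],-1],
  [[0,0,0],[0,0,0],-1],
])

```text
t: 14.22
tcp_pos: [0.555, 0.0811, 0.0323]
tool_rot: [-0.684, 1.444, -0.677]
contact_force: [23.3, 9.5, -5.8]
width: 0.0129
```

>>> arm_command([
  [[0,0,0],[0,0,0.04],-1],
  [[0,0,0],[0,0,0.04],-1],
  [[0,0,0],[0,0,0.04],-1],
  [[0,0,0],[0,0,0.04],-1],
  [[0,0,0],[0,0,0.04],-1],
  [[0,0,0],[0,0,0.04],-1],
  [[0,0,0],[0,0,0.04],-1],
  [[0,0,0],[0,0,0.04],-1],
  [[0,0,0],[0,0,0.04],-1],
  [[0,0,0],[0,0,0.04],-1],
  [[0,0,0],[0,0,0.03],-1],
  [[0,0,0],[0,0,0],-1],
])

```text
t: 15.22
tcp_pos: [0.5922, 0.0828, 0.0323]
tool_rot: [-0.703, 1.456, -0.655]
contact_force: [-5.1, -7.6, 10.1]
width: 0.0132
```

>>> arm_command([
  [[0,0,0],[0,0,0.03],-1],
  [[0,0,0],[0,0,0.03],-1],
  [[0,0,0],[0,0,0.02],-1],
  [[0,0,0],[0,0,0],-1],
])

```text
t: 15.55
tcp_pos: [0.6012, 0.0831, 0.0323]
tool_rot: [-0.703, 1.457, -0.654]
contact_force: [-5.6, -7.8, 9.8]
width: 0.0129
```

>>> arm_command([
  [[0,0,0],[0,0,0.03],-1],
  [[0,0,0],[0,0,0.03],-1],
  [[0,0,0],[0,0,0],-1],
])

```text
t: 15.8
tcp_pos: [0.608, 0.0833, 0.0323]
tool_rot: [-0.704, 1.458, -0.653]
contact_force: [-7.3, -8.7, 9.9]
width: 0.0127
```

>>> arm_command([
  [[0,0,0],[0,0,0.02],-1],
  [[0,0,0],[0,0,0.02],-1],
  [[0,0,0],[0,0,0],-1],
])

```text
t: 16.05
tcp_pos: [0.6077, 0.0834, 0.0323]
tool_rot: [-0.711, 1.463, -0.646]
contact_force: [-16.1, -13.8, 14.8]
width: 0.0129
```

>>> arm_command([
  [[0,0,0],[0,0,0.02],-1],
  [[0,0,0],[0,0,0],-1],
  [[0,0,0],[0,0,-0.03],-1],
  [[0,0,0],[0,0,-0.025],-1],
  [[0,0,0],[0,0,0],-1],
])

```text
t: 16.47
tcp_pos: [0.608, 0.0833, 0.0323]
tool_rot: [-0.703, 1.458, -0.654]
contact_force: [-7.1, -7.5, 9.6]
width: 0.0128
```

>>> arm_command([
  [[0,0,0],[0,0,0],-0.1],
  [[0,0,0],[0,0,0],-0.1],
  [[0,0,0],[0,0,0],-0.1],
  [[0,0,0],[0,0,0],-0.1],
])

```text
t: 16.8
tcp_pos: [0.6126, 0.0839, 0.0313]
tool_rot: [-0.698, 1.454, -0.66]
contact_force: [-0.1, -0.1, -0.0]
width: 0.0316
```

>>> arm_command([
  [[0,0,0],[0,-0.05,-0.02],-0.1],
  [[0,0,0],[0,-0.15,-0.015],-0.1],
  [[0,0,0],[0,-0.2,0],-0.1],
  [[0,0,0],[0,-0.25,0],-0.1],
  [[0,0,0],[0,-0.25,0],-0.1],
  [[0,0,0],[0,-0.25,0],-0.1],
  [[0,0,0],[0,-0.1,0],-0.1],
  [[0,0,0],[0,0,0],-0.1],
])

```text
t: 17.47
tcp_pos: [0.6138, -0.016, 0.1489]
tool_rot: [-0.696, 1.448, -0.667]
contact_force: [0.0, 0.5, -0.4]
width: 0.0391
```

```bash
python3 - <<'E'
from h import *
np.set_printoptions(precision=4,suppress=True)
o=observe();print(o['t'],o['tcp_pos'],o['contact_force'],o['joints'])
a=camera("top")[140:220,220:310,::-1];cv2.imwrite("pics/t7.png",cv2.resize(a,None,fx=7,fy=7,interpolation=2))
a=camera("scene")[110:260,190:370,::-1];cv2.imwrite("pics/s7.png",cv2.resize(a,None,fx=4,fy=4,interpolation=2))
E
```

```text
17.4667 [ 0.6138 -0.016   0.1489] [ 0.0172  0.5471 -0.4422] [-0.5335  0.7111  1.4313  0.5843  1.4372 -0.7682]
```

View pics/t7.png

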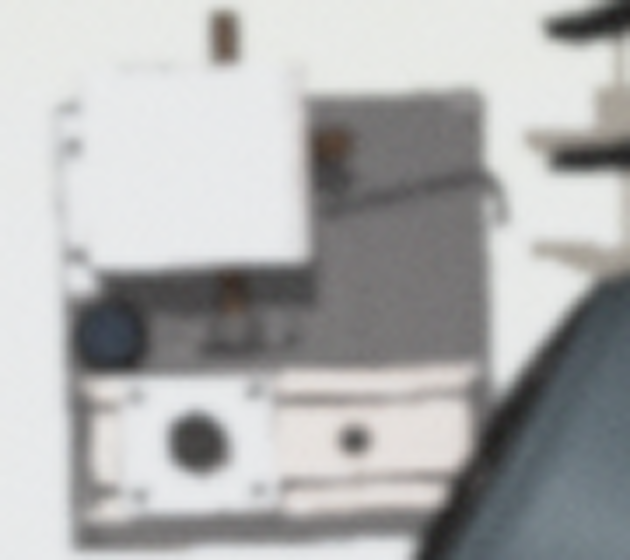

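View pics/s7.png

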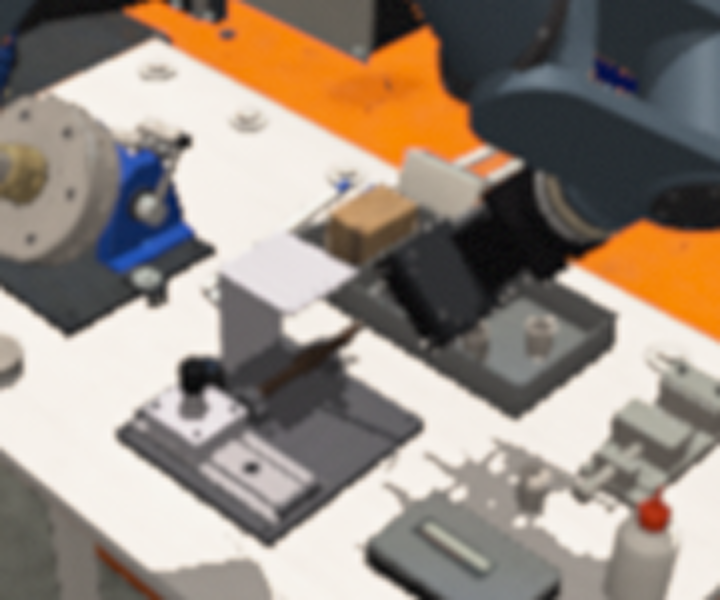

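```bash
cat >> h.py <<'E'
RV={s:RF*R.from_matrix(np.array([np.cross([0,0,-1.],[s,0,0]),[0,0,-1.],[s,0,0]]).T) for s in (1,-1)}
K=np.array([35,42,78.])
def ktcp(tipz,c=0,off=38): # reported TCP for real tip height mm
    return f2w([35-c,42,tipz-off])
E
python3 - <<'E'
from h import *
np.set_printoptions(precision=4,suppress=True)
o=observe();p=o['tcp_pos'];R0=R.from_rotvec(o['tool_rot'])
for s in (1,-1): print(s,np.degrees((R0.inv()*RV[s]).magnitude()),(R0.inv()*RV[s]).as_rotvec())
m1=p+np.array([-.02,-.01,.07]); plan(m1,R0)
plan([.46,.05,.21],RV[-1],start=(m1,R0),maxdeg=5.5)
plan([.46,.05,.21],RV[1],start=(m1,R0),maxdeg=5.5)
E
```

```text
1 96.93164311678336 [-0.5469 -1.5038 -0.549 ]
-1 96.57280952883907 [ 0.5485  1.4972 -0.5464]
3
[[0.0, 0.0, 0.0], [-0.105, -0.166, -0.057]]
[[0.0, 0.0, 0.0], [-0.105, -0.166, -0.057]]
[[0.0, 0.0, 0.0], [-0.105, -0.166, -0.057]]
18
[[0.0097, 0.0265, -0.0097], [-0.025, 0.025, -0.06]]
[[0.0097, 0.0265, -0.0097], [-0.021, 0.022, -0.063]]
[[0.0097, 0.0265, -0.0097], [-0.016, 0.02, -0.065]]
[[0.0097, 0.0265, -0.0097], [-0.011, 0.018, -0.066]]
[[0.0097, 0.0265, -0.0097], [-0.006, 0.015, -0.068]]
[[0.0097, 0.0265, -0.0097], [-0.001, 0.013, -0.068]]
[[0.0097, 0.0265, -0.0097], [0.005, 0.011, -0.069]]
[[0.0097, 0.0265, -0.0097], [0.01, 0.009, -0.068]]
[[0.0097, 0.0265, -0.0097], [0.015, 0.007, -0.067]]
[[0.0097, 0.0265, -0.0097], [0.021, 0.006, -0.066]]
[[0.0097, 0.0265, -0.0097], [0.026, 0.005, -0.064]]
[[0.0097, 0.0265, -0.0097], [0.031, 0.004, -0.062]]
[[0.0097, 0.0265, -0.0097], [0.036, 0.003, -0.059]]
[[0.0097, 0.0265, -0.0097], [0.041, 0.002, -0.056]]
[[0.0097, 0.0265, -0.0097], [0.045, 0.002, -0.053]]
[[0.0097, 0.0265, -0.0097], [0.05, 0.002, -0.049]]
[[0.0097, 0.0265, -0.0097], [0.053, 
[... 348 characters left out ...]
.0097, -0.0266, -0.0097], [-0.05, 0.027, -0.04]]
[[-0.0097, -0.0266, -0.0097], [-0.054, 0.026, -0.035]]
[[-0.0097, -0.0266, -0.0097], [-0.058, 0.026, -0.029]]
[[-0.0097, -0.0266, -0.0097], [-0.061, 0.025, -0.024]]
[[-0.0097, -0.0266, -0.0097], [-0.063, 0.023, -0.018]]
[[-0.0097, -0.0266, -0.0097], [-0.065, 0.022, -0.012]]
[[-0.0097, -0.0266, -0.0097], [-0.066, 0.02, -0.006]]
[[-0.0097, -0.0266, -0.0097], [-0.067, 0.018, 0.001]]
[[-0.0097, -0.0266, -0.0097], [-0.067, 0.016, 0.007]]
[[-0.0097, -0.0266, -0.0097], [-0.067, 0.014, 0.013]]
[[-0.0097, -0.0266, -0.0097], [-0.066, 0.011, 0.019]]
[[-0.0097, -0.0266, -0.0097], [-0.065, 0.009, 0.025]]
[[-0.0097, -0.0266, -0.0097], [-0.062, 0.006, 0.03]]
```

>>> arm_command([
  [[0,0,0],[-0.1,-0.16,-0.05],0.1],
  [[0,0,0],[-0.1,-0.17,-0.06],0.1],
  [[0,0,0],[-0.1,-0.17,-0.06],0.1],
  [[0.0097,0.0265,-0.0097],[-0.025,0.025,-0.06],0.1],
  [[0.0097,0.0265,-0.0097],[-0.021,0.022,-0.063],0.1],
  [[0.0097,0.0265,-0.0097],[-0.016,0.02,-0.065],0.1],
  [[0.0097,0.0265,-0.0097],[-0.011,0.018,-0.066],0.1],
  [[0.0097,0.0265,-0.0097],[-0.006,0.015,-0.068],0.1],
  [[0.0097,0.0265,-0.0097],[-0.001,0.013,-0.068],0.1],
  [[0.0097,0.0265,-0.0097],[0.005,0.011,-0.069],0.1],
  [[0.0097,0.0265,-0.0097],[0.01,0.009,-0.068],0.1],
  [[0.0097,0.0265,-0.0097],[0.015,0.007,-0.067],0.1],
])

```text
t: 18.57
tcp_pos: [0.5237, 0.0137, 0.2109]
tool_rot: [-0.448, 1.908, -1.413]
contact_force: [-0.1, -0.0, 0.6]
width: 0.0478
```

>>> arm_command([
  [[0.0097,0.0265,-0.0097],[0.021,0.006,-0.066],0.1],
  [[0.0097,0.0265,-0.0097],[0.026,0.005,-0.064],0.1],
  [[0.0097,0.0265,-0.0097],[0.031,0.004,-0.062],0.1],
  [[0.0097,0.0265,-0.0097],[0.036,0.003,-0.059],0.1],
  [[0.0097,0.0265,-0.0097],[0.041,0.002,-0.056],0.1],
  [[0.0097,0.0265,-0.0097],[0.045,0.002,-0.053],0.1],
  [[0.0097,0.0265,-0.0097],[0.05,0.002,-0.049],0.1],
  [[0.0097,0.0265,-0.0097],[0.053,0.002,-0.045],0.1],
  [[0.0097,0.0265,-0.0097],[0.057,0.002,-0.04],0.1],
  [[0,0,0],[0,0,0],0.1],
])

```text
t: 19.4
tcp_pos: [0.458, 0.0509, 0.2077]
tool_rot: [-0.039, 2.209, -2.211]
contact_force: [0.2, -0.4, 0.7]
width: 0.0479
```

```bash
python3 - <<'E'
from h import *
np.set_printoptions(precision=4,suppress=True)
o=observe();print(o['t'],o['tcp_pos'],o['contact_force'],o['joints'],R.from_rotvec(o['tool_rot']).as_matrix())
print(ktcp(110)); plan(ktcp(110),RV[-1])
E
```

```text
19.4 [0.458  0.0509 0.2077] [ 0.238  -0.3658  0.7207] [-0.1312  0.2787  1.7964 -0.002   1.0728  1.412 ] [[-0.9996 -0.0065  0.0286]
 [-0.0286 -0.0009 -0.9996]
 [ 0.0065 -1.      0.0008]]
[0.4901 0.0989 0.072 ]
5
[[-0.0, 0.0002, 0.0004], [-0.057, 0.226, -0.079]]
[[-0.0, 0.0002, 0.0004], [-0.057, 0.226, -0.079]]
[[-0.0, 0.0002, 0.0004], [-0.057, 0.226, -0.079]]
[[-0.0, 0.0002, 0.0004], [-0.056, 0.226, -0.079]]
[[-0.0, 0.0002, 0.0004], [-0.056, 0.226, -0.079]]
```

>>> arm_command([
  [[0,0,0],[-0.057,0.09,-0.079],0.1],
  [[0,0,0],[-0.057,0.09,-0.079],0.1],
  [[0,0,0],[-0.057,0.09,-0.079],0.1],
  [[0,0,0],[-0.056,0.09,-0.079],0.1],
  [[0,0,0],[-0.056,0.09,-0.079],0.1],
  [[0,0,0],[0,0,0],0.1],
  [[0,0,0],[0,0,0],0.1],
])

```text
t: 19.98
tcp_pos: [0.4919, 0.0965, 0.154]
tool_rot: [-0.036, 2.208, -2.211]
contact_force: [-0.5, -0.2, 0.2]
width: 0.0478
```

```bash
python3 - <<'E'
from h import *
np.set_printoptions(precision=4,suppress=True)
o=observe();print(o['t'],o['tcp_pos'],o['contact_force']); plan(ktcp(110),RV[-1],maxmm=100)
M=R.from_rotvec(o['tool_rot']).as_matrix();p=o['tcp_pos']
for n,off,f in (('top',(200,140),6),('scene',(180,110),5)):
    for s in (.024,-.024):
        for b in (0,.038): print(n,s,b,((proj(n,p+M[:,2]*s-M[:,1]*b)-off)*f).round())
a=camera("top")[140:240,200:320,::-1];cv2.imwrite("pics/t8.png",cv2.resize(a,None,fx=6,fy=6,interpolation=2))
a=camera("scene")[110:230,180:330,::-1];cv2.imwrite("pics/s8.png",cv2.resize(a,None,fx=5,fy=5,interpolation=2))
E
```

```text
19.9833 [0.4919 0.0965 0.154 ] [-0.4602 -0.1703  0.1834]
1
[[-0.0004, 0.0007, 0.0014], [0.012, 0.683, -0.021]]
top 0.024 0 [343. 365.]
top 0.024 0.038 [343. 362.]
top -0.024 0 [232. 369.]
top -0.024 0.038 [229. 366.]
scene 0.024 0 [312. 393.]
scene 0.024 0.038 [310. 344.]
scene -0.024 0 [258. 360.]
scene -0.024 0.038 [255. 310.]
```

View pics/t8.png

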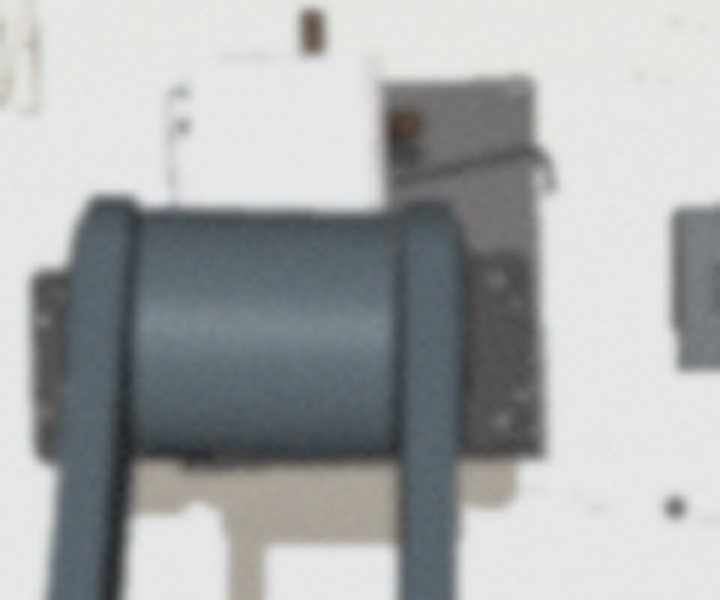

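View pics/s8.png

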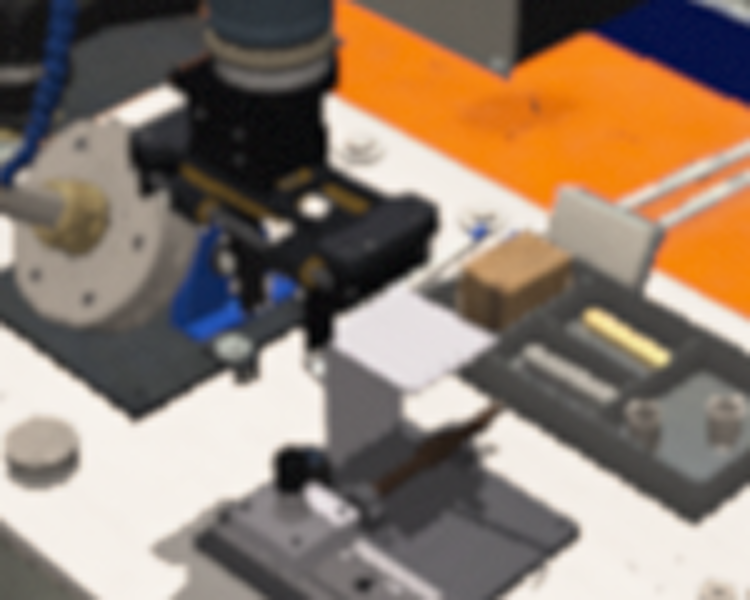

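>>> arm_command([
  [[0,0,0],[0.02,0.12,-0.012],0.1],
  [[0,0,0],[0,0.2,0],0.1],
  [[0,0,0],[0,0.2,0],0.1],
  [[0,0,0],[0,0.15,0],0.1],
  [[0,0,0],[0,0.1,0],0.1],
  [[0,0,0],[0,0,0],0.1],
])

```text
t: 20.58
tcp_pos: [0.489, 0.0968, 0.0616]
tool_rot: [-0.033, 2.21, -2.213]
contact_force: [0.1, 0.2, 0.4]
width: 0.0478
```

```bash
python3 - <<'E'
from h import *
np.set_printoptions(precision=4,suppress=True)
o=observe();print(o['t'],o['tcp_pos'],o['contact_force'])
plan([.4895,.098,.023],RV[-1],maxmm=50)
a=camera("scene")[130:230,190:310,::-1];cv2.imwrite("pics/s9.png",cv2.resize(a,None,fx=6,fy=6,interpolation=2))
E
```

```text
20.5833 [0.489  0.0968 0.0616] [0.1277 0.1856 0.3914]
1
[[-0.0005, -0.0004, 0.0016], [-0.006, 0.321, -0.011]]
```

View pics/s9.png

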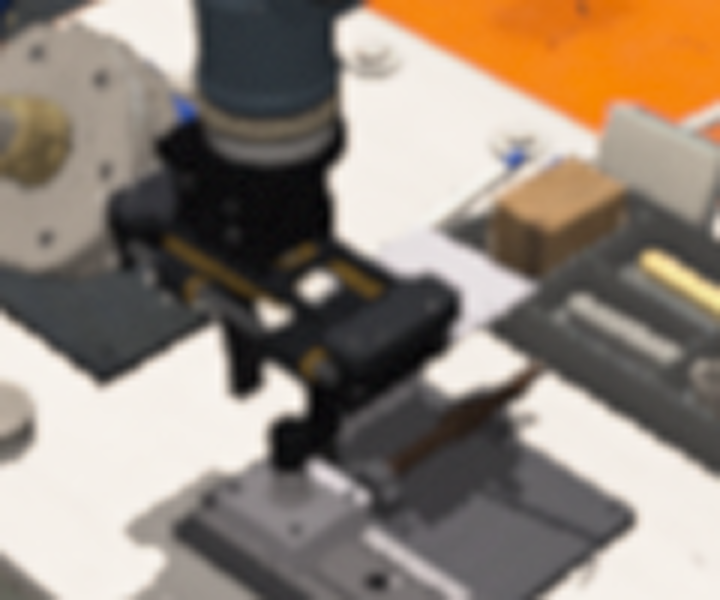

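>>> arm_command([
  [[0,0,0],[-0.003,0.08,-0.006],0.1],
  [[0,0,0],[-0.003,0.08,-0.005],0.1],
  [[0,0,0],[0,0.08,0],0.1],
  [[0,0,0],[0,0.07,0],0.1],
  [[0,0,0],[0,0,0],0.1],
  [[0,0,0],[0,0,0],0.1],
])

```text
t: 21.13
tcp_pos: [0.491, 0.0987, 0.0252]
tool_rot: [-0.03, 2.208, -2.212]
contact_force: [0.0, 0.2, -0.6]
width: 0.0476
```

```bash
python3 - <<'E'
from h import *
np.set_printoptions(precision=4,suppress=True)
o=observe();print(o['t'],o['tcp_pos'],o['contact_force'])
plan([.4895,.098,.023],RV[-1],maxmm=50)
a=camera("scene")[130:230,190:310,::-1];cv2.imwrite("pics/s10.png",cv2.resize(a,None,fx=6,fy=6,interpolation=2))
E
```

```text
21.1333 [0.491  0.0987 0.0252] [ 0.0054  0.2293 -0.5904]
1
[[-0.0005, -0.0003, 0.0007], [0.013, 0.018, 0.005]]
```

View pics/s10.png

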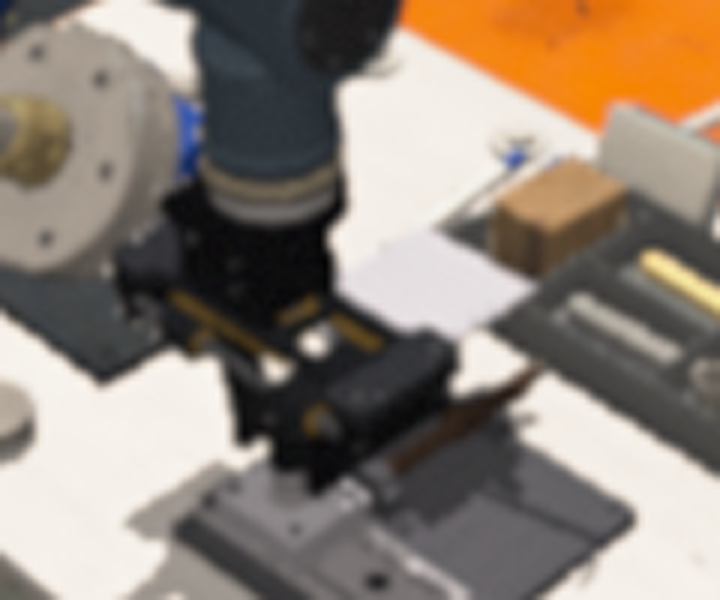

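>>> arm_command([
  [[0,0,0],[0.01,0,0],-1],
  [[0,0,0],[0,0,0],-1],
  [[0,0,0],[0,0,0],-1],
  [[0,0,0],[0,0,0],-1],
  [[0,0,0],[0,0,0],-1],
  [[0,0,0],[0,0,0],-1],
], force=40)

```text
t: 21.68
tcp_pos: [0.4906, 0.0985, 0.0261]
tool_rot: [-0.028, 2.207, -2.211]
contact_force: [-0.1, -0.4, 1.2]
width: 0.0226
```

>>> arm_command([
  [[0,0,0],[0,-0.03,0],-1],
  [[0,0,0],[0,-0.03,0],-1],
  [[0,0,0],[0,-0.03,0],-1],
  [[0,0,0],[0,0,0],-1],
  [[0,0,0],[0,0,0],-1],
])

```text
t: 22.1
tcp_pos: [0.4906, 0.0985, 0.0367]
tool_rot: [-0.028, 2.207, -2.211]
contact_force: [1.1, -0.8, -7.2]
width: 0.0229
```

>>> arm_command([
  [[0,0,0],[0,0,0.03],-1],
  [[0,0,0],[0,0,0.05],-1],
  [[0,0,0],[0,0,0.05],-1],
  [[0,0,0],[0,0,0.05],-1],
  [[0,0,0],[0,0,0],-1],
])

```text
t: 22.52
tcp_pos: [0.4913, 0.0755, 0.0366]
tool_rot: [-0.027, 2.206, -2.212]
contact_force: [2.2, -2.2, -7.1]
width: 0.0231
```

```bash
python3 - <<'E'
from h import *
o=observe();print(o['t'],o['tcp_pos'],o['contact_force'],o['width'])
a=camera("scene")[130:230,190:310,::-1];cv2.imwrite("pics/s11.png",cv2.resize(a,None,fx=6,fy=6,interpolation=2))
E
```

```text
22.5167 [0.49129165 0.07552729 0.03662241] [ 2.15599043 -2.23631618 -7.08214374] 0.023100296111302522
```

View pics/s11.png

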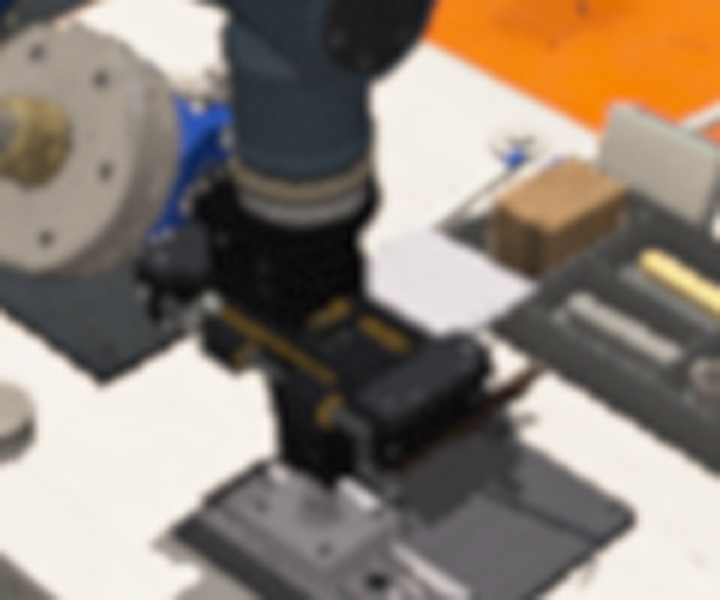

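>>> arm_command([
  [[0,0,0],[0,0,0.05],-1],
  [[0,0,0],[0,0,0.06],-1],
  [[0,0,0],[0,0,0.06],-1],
  [[0,0,0],[0,0,0.06],-1],
  [[0,0,0],[0,0,0.06],-1],
  [[0,0,0],[0,0,0.04],-1],
  [[0,0,0],[0,0,0],-1],
  [[0,0,0],[0,0,0],-1],
])

```text
t: 23.23
tcp_pos: [0.4925, 0.0362, 0.0369]
tool_rot: [-0.027, 2.205, -2.212]
contact_force: [4.3, -2.4, -6.9]
width: 0.0228
```

>>> arm_command([
  [[0,0,0],[-0.01,0,0.012],-1],
  [[0,0,0],[0,0,0.008],-1],
  [[0,0,0],[0,0,0],-1],
])

```text
t: 23.48
tcp_pos: [0.4925, 0.0354, 0.0367]
tool_rot: [-0.03, 2.208, -2.211]
contact_force: [1.7, 0.7, -6.5]
width: 0.0228
```

>>> arm_command([
  [[0,0,0],[0,0.025,0],-1],
  [[0,0,0],[0,0.02,0],-1],
  [[0,0,0],[0,0,0],-1],
])

```text
t: 23.73
tcp_pos: [0.4925, 0.0351, 0.0309]
tool_rot: [-0.031, 2.207, -2.212]
contact_force: [1.8, -0.7, -7.4]
width: 0.0228
```

>>> arm_command([
  [[0,0,0],[0,0.02,0],-1],
  [[0,0,0],[0,0.015,0],-1],
  [[0,0,0],[0,0,0],-1],
])

```text
t: 23.98
tcp_pos: [0.4926, 0.0348, 0.0268]
tool_rot: [-0.03, 2.207, -2.212]
contact_force: [-0.2, -1.4, -4.9]
width: 0.0229
```

Pin is in the hole. Open to release, and lift off vertically.

>>> arm_command([
  [[0,0,0],[0,0.005,0],-1],
  [[0,0,0],[0,0,0],-1],
  [[0,0,0],[0,0,0],0.1],
  [[0,0,0],[0,0,0],0.1],
  [[0,0,0],[0,0,0],0.1],
  [[0,0,0],[0,0,0],0.1],
])

```text
t: 24.48
tcp_pos: [0.4936, 0.0353, 0.027]
tool_rot: [-0.027, 2.207, -2.21]
contact_force: [0.0, -0.6, -1.5]
width: 0.042
```

>>> arm_command([
  [[0,0,0],[0,-0.1,0],0.1],
  [[0,0,0],[0,-0.2,0],0.1],
  [[0,0,0],[0,-0.25,0],0.1],
  [[0,0,0],[0,-0.25,0],0.1],
  [[0,0,0],[0.2,-0.25,0],0.1],
  [[0,0,0],[0.25,-0.2,0],0.1],
  [[0,0,0],[0.2,0,0],0.1],
  [[0,0,0],[0.1,0,0],0.1],
  [[0,0,0],[0,0,0],0.1],
])

```text
t: 25.23
tcp_pos: [0.3998, 0.0339, 0.1772]
tool_rot: [-0.031, 2.209, -2.211]
contact_force: [-0.5, 0.8, -0.1]
width: 0.0479
```

```bash
python3 - <<'E'
from h import *
np.set_printoptions(precision=4,suppress=True)
o=observe();print(o['t'],o['tcp_pos'],o['contact_force'])
a=camera("top")[135:235,205:345,::-1];cv2.imwrite("pics/t12.png",cv2.resize(a,None,fx=5.5,fy=5.5,interpolation=2))
a=camera("scene")[140:260,200:350,::-1];cv2.imwrite("pics/s12.png",cv2.resize(a,None,fx=5,fy=5,interpolation=2))
E
```

```text
25.2333 [0.3998 0.0339 0.1772] [-0.5396  0.763  -0.0791]
```

View pics/t12.png

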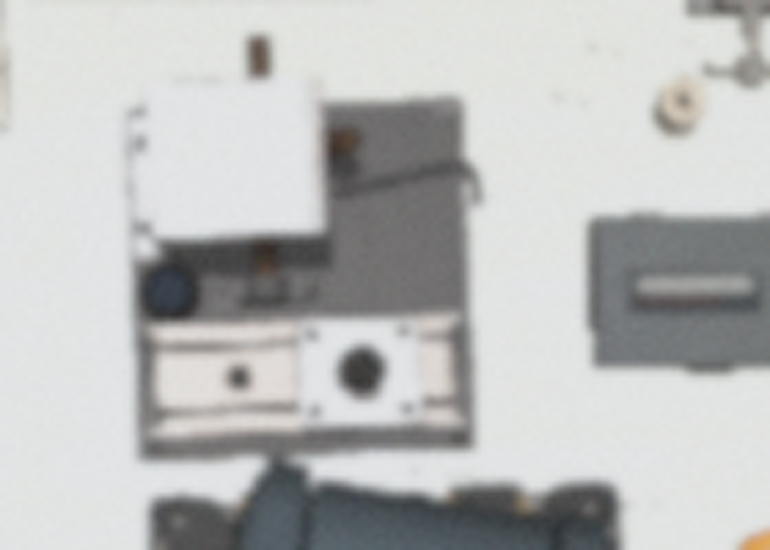

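View pics/s12.png

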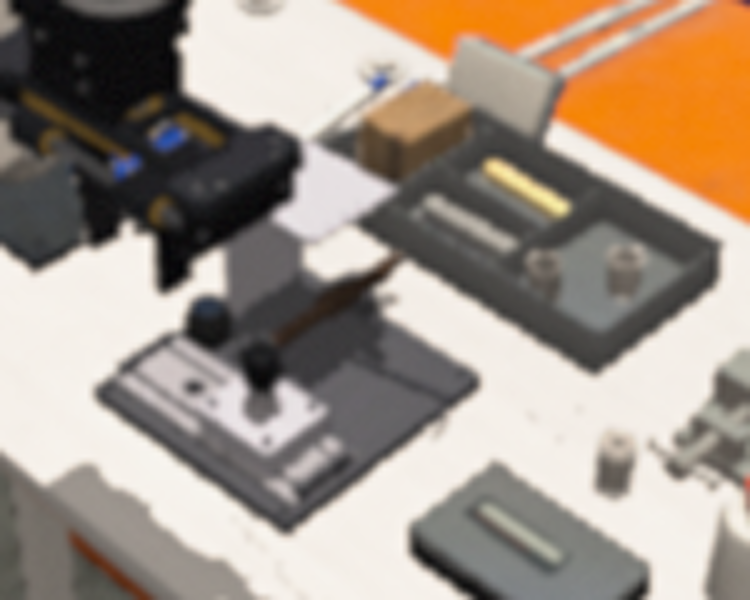

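```bash
python3 - <<'E'
from h import *
np.set_printoptions(precision=4,suppress=True)
u1=((361.5)/5.5-.5+205,(371)/5.5-.5+135)
u0=((217.5)/5-.5+205,(341.5)/5-.5+135)
a,b=onz('top',*u1,.091),onz('top',*u0,.091);print(np.linalg.norm(a-b),a,b)
for z in (91,99):
  for q in ([-30,42,z],): print(z,(proj('scene',f2w(q))-[200,140])*5)
print('start knob pred',(proj('scene',f2w([35,42,91]))-[200,140])*5)
c=cv2.imread('pics/scene0.png')[190:225,225:265]; d=cv2.imread('pics/s12.png')[250:425,200:325]
cv2.imwrite('pics/k0.png',cv2.resize(c,None,fx=15,fy=15,interpolation=2));cv2.imwrite('pics/k1.png',cv2.resize(d,None,fx=3,fy=3))
E
```

```text
0.06106995325285743 [0.4914 0.0364 0.091 ] [0.4895 0.0974 0.091 ]
91 [256.735  351.4372]
99 [256.4966 341.7603]
start knob pred [184.2811 303.5528]
```

View pics/k0.png

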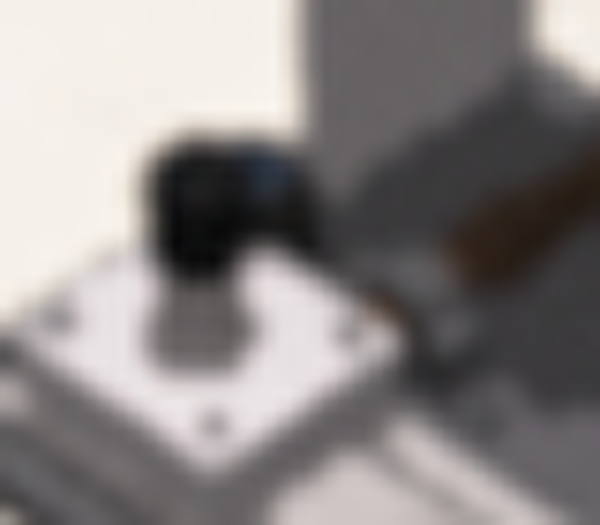

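View pics/k1.png

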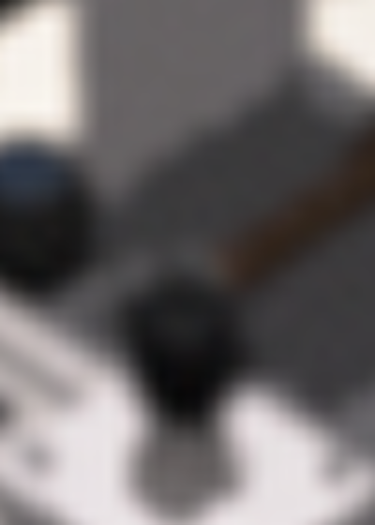

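```bash
python3 - <<'E'
from h import *
im1=camera('scene')[:,:,::-1]; cv2.imwrite('pics/scene_end.png',im1)
im0=cv2.imread('pics/scene0.png')
g0=im0.mean(2);g1=im1.mean(2)
for g,c in ((g0,238),(g1,252)):
    for cc in (c-1,c,c+1): print(cc,g[200:232,cc].astype(int))
E
```

```text
237 [ 48  27  30  25  17  14  14  17  44  82  94  95 100 105 136 196 226 226
 220 200 159 119 103 105 108 103  95  92  96  95  83  70]
238 [ 41  29  32  27  17  14  14  16  43  83  96  95  99 106 135 195 223 205
 186 198 184 137 108 103 105 104 100  91  92  97  94  79]
239 [ 46  30  28  23  15   9  15  18  51  83  93  92  98 104 136 196 221 192
 167 191 183 138 106 101 100 107 121 114  99  95  96  90]
251 [ 75  61  58  58  60  60  65  64  51  35  32  35  28  19  14  11  13  29
  60  84  93 100 106 111 145 201 227 226 217 186 140 110]
252 [ 65  59  58  58  59  62  68  67  51  32  32  35  32  20  16  14   9  23
  56  83  93  98 103 112 148 202 222 201 186 189 165 122]
253 [ 60  58  59  59  59  62  67  69  56  39  32  32  26  19  13  12  16  33
  59  80  90  97 105 132 180 217 216 178 158 184 173 126]
```

```bash
python3 -c "
from cell import *
print(finish_job())"
```

```text
the job is handed in; nothing more can be done
None
```

The job is done and handed in at about 25 s of the allowed 58 s. The bolt is fully out, the carriage is at its right index hole, and the knob has dropped home there.

**What I did**
- **Bolt:** I took the handle from the robot's right with the tool tilted 40°. I ran it to each stop in turn at about −4, +8, −8, +12 and −12 mm, pressing 21–24 N at each. I then drew it out to the end stop at about +42 mm, where I last read 16 N and gave one more small push.
- **Carriage:** I gripped the knob from above, raised it 10.6 mm against a 7 N spring, slid the carriage right and lowered the knob.

**Last checks**
- **Knob down:** While I lowered it, the spring still pulled down at 4.8 mm lift, below the rail height of 8 mm, so the pin was in the hole. In the scene picture the gap under the knob is 6.25 px, against 6.1 px at the start.
- **Tools and parts:** The hex key, loupe and collet look unmoved in the last pictures. I did not look closely at the file, tin and pin vise at the end.
- **Robot:** It stands clear, and its contact force reads about zero.

**Disagreements**
- **Fingertips:** They appeared about 38 mm short of the reported tool point, in both cameras. My first grasp closed on nothing; I corrected for the difference and both later grasps held.
- **Carriage travel:** The arm measured 63.7 mm, the top camera 61 mm, and the nominal is 65 mm. The arm figure is within the pin's play. I put the camera figure down to its scale error, because the pin had dropped.

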